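# Change over a drilling fixture with a cam-locked hold-down bar

## Robot

A 6-joint arm with a two-finger parallel gripper is mounted at the origin on the work surface. World frame = base frame: x ahead of the robot, y to its left, z up, the work surface at z = 0. Lengths are in m, angles in rad, forces in N, time in s.
With the tool pointing down it reaches from about 0.275 to 0.875 m from the base axis. Payload 12.5 kg.
Tool frame: the origin (TCP) lies midway between the tips of the shut fingers; the grasp point (between the pads) lies behind it (robot.grip_point_offset is the z of the grasp point in the tool frame, in m); z points along the fingers, y is the line along which they close (so a half turn about z gives the same grasp; the last joint's range is limited). The gripper opens to 85 mm and grips with 20 to 120 N. Pads are 22 mm wide; open, the fingers measure 114 mm over their backs; the gripper's body (76 mm by 85 mm) begins 54 mm behind the grasp point. The pads swing forward as they close: fully open they stand 13 mm farther back than shut.
Start: joints at [1.13, 0.351, 1.652, -0, 1.139, -0.085], TCP at [0.192, 0.516, 0.231] pointing down, gripper open.
Joint ranges: [-2.75, 2.75], [-0.79, 2.1], [0.01, 2.65], [-1.57, 4.71], [0.07, 3.14], [-2.87, 2.87]. Speed limits (rad/s): [2.22, 2.22, 2.79, 3.14, 3.14, 3.14].

## Interface

Orientations are given as a rotation vector (axis times angle).
In Python, from workcell import sensors, imaging, job, robot gives the robot as it stands. The module is installed in compiled form; this text tells all that it offers.
- The arm moves only by the tool jog_arm, never from a script. Its argument "motion" is a list of rows, each an object of numbers: "claw": the closure, from 0 (fully open) to 1 (shut); "dx", "dy", "dz": the shift along the tool's x, y, z each as a share of 0.1 m, from -1 to 1; "rx", "ry", "rz": the turn, a rotation vector about the tool's x, y, z each as a share of pi rad, from -1 to 1. A call has 1 to 20 rows; each row shifts and turns the commanded pose from where the row before left it, along the tool's axes as they then stand; what a row does not reach is not made up. A row lasts 1/10 s, in which the tool goes at most 50 mm and 8.59 degrees, less where a joint would pass 70% of its speed; a pose out of reach is approached as far as the arm can. A call with a number of a shift or a turn outside -1 to 1 is refused whole. A call with a gripper value outside its range is refused whole. The fingers move at their own pace and stop on an object; "grip_force" is the grip in N (left out, the last holds). Time passes only in rows, so rows that do not move let the fingers close. It gives the time, the measured TCP pose, the force, the opening and the grip force at its end, in the units of the state.
- sensors.get_state(): the state, without advancing time (a new reading comes with each control period).
- imaging.capture(name): name is "scene" or "side" or "wrist"; returns a dict with "img" (400x640x3 uint8, blue, green, red), "mtx" (3x3 intrinsics, pixels), "k1" (the pictures are not rectified: a ray, as slopes to the right and down, at radius r is drawn at 1 + k1 r^2 times it, then the intrinsics apply), "cam_to_world" (4x4, takes a point from camera to world coordinates). Camera axes: x right, y down, z forward; pixel columns grow to the right and rows downward; lengths in m; the calibration is good to about 2 mm. A picture is of the moment at which its call begins. There is no depth.
- job.sign_off(): hands the job in; it is judged then, once.
The state is a dict: "t": time; "joint_positions": joint angles; "joint_velocities": joint speeds; "tau": joint torques, N m; "tcp_pos": TCP position; "tool_rot": TCP orientation; "force": force on the tool from outside, world axes, zero at the start; "ft_torque": the same for the moment, N m; "gripper_width": finger opening in m; "gripper_force": force on a finger pad.
Only numpy, scipy, OpenCV 4.12 (cv2) and the standard library are available. Lean on these libraries where they do the work, as an engineer would, in place of code of your own. Each camera call takes 0.05 s, during which the arm holds its last target. There are 200 camera calls.

## Task

Change over the drilling fixture: flip its cam lever up to free the hold-down bar, draw the bar right back, take the drilled brackets out of the pockets and stand them on their flanges on the floor of the grey tray, and, with the bar back, seat each plain blank bracket from the bench flat and square in a pocket of its own, upright web away from the lever. Then push the bar fully home over the flanges and flip the lever right down to lock it. Do not knock the mug over.

Things in the scene. Friction and masses are not known exactly. Their poses are not given: they have to be found in the camera images.
- fixture: Drilling fixture, bolted down: dark steel plate from x = -125 to +95 mm and y = -148 to +148 mm in its frame, top at z = 20 mm; origin on the bench; +x points away from the robot (turned at most 0.12 rad). Three pockets in a row, centred at x = +50, y = +92, 0, -92 mm. Two bar guides, 38 mm high, lie along x (-60 to +50 mm) at y = +-142 mm.
- pocket_left (a point): Floor centre of the pocket at fixture y = +92 mm, axes as the fixture's. Pocket: 63 mm (x) by 83 mm (y), 8 mm deep, floor 12 mm over the bench, 9 mm walls between pockets. A seated bracket's origin comes here, axes parallel to these, its web at the pocket's +x edge, its flange flush with the plate, with 1.5 mm of play all round.
- pocket_mid (a point): The same for the middle pocket (y = 0).
- pocket_right (a point): The same for the pocket at y = -92 mm.
- bar (a joint): Steel hold-down bar, m: 0 = home, over the flanges' free edges by 15 mm; 0.040 = drawn right back towards the robot. 30 mm (x) by 270 mm (y), 10 thick, underside 22 mm over the bench, with a tongue 40 mm wide running back under the cam. It slides along the fixture's x; home, its centre is at x = +20 mm. Free it moves with about 2 N; locked, the cam grips it against some 20 N.
- knob_left (a point): On the left of the bar's two black upright knobs (fixture y = +70 mm): 20 mm in diameter, from 32 to 60 mm over the bench; this point is on its axis, 52 mm over the bench. It moves with the bar; either knob will do.
- knob_right (a point): The same for the right knob (y = -70 mm).
- lever (a joint): Cam lever, rad: 0 = locked, handle level, pointing to the robot (-x of the fixture); 1.57 = handle straight up; stops at 0 and 1.65. Its two cam cheeks press on the bar's tongue below about 0.65 rad and clear it above. Raising it drags the bar back up to 9 mm. It stays where it is left; moving it takes up to about 10 N at the handle.
- pivot (a point): The lever's pin, on a stud at fixture x = -60 mm, y = 0, 46 mm over the bench, lying along the fixture's y. The handle swings in the fixture's x-z plane.
- lever_grip (a point): Point to grip on the lever's handle, 78 mm from the pin. The handle is a black bar 18 mm wide (along y) and 13 mm thick, from 23 to 95 mm from the pin.
- tray: Open grey plastic tray, fixed, left of the fixture: outside 170 mm (x) by 190 mm (y), 30 mm high, walls 4 mm. Origin: centre of its underside. Holds two brackets side by side along its y.
- tray_in (a point): Centre of the tray's inner floor, axes as the tray's.
- mug: White mug, 80 mm across and 90 mm high; origin at its foot. Leave standing.
- drilled1: Aluminium angle bracket, about 200 g. Flange 60 mm (x) by 80 mm (y), 8 mm thick; on its +x edge stands a web 10 mm thick (x = 20 to 30), 80 wide, up to z = 50 mm. Origin: centre of the underside, z up. Grip the web from above at its middle.  Drilled: two 10 mm holes in flange and web. Starts seated in a pocket, its free edge under the bar; one or two are present.
- drilled2: Aluminium angle bracket, about 200 g. Flange 60 mm (x) by 80 mm (y), 8 mm thick; on its +x edge stands a web 10 mm thick (x = 20 to 30), 80 wide, up to z = 50 mm. Origin: centre of the underside, z up. Grip the web from above at its middle.  Drilled: two 10 mm holes in flange and web. Starts seated in a pocket, its free edge under the bar; one or two are present.
- drilled3: Aluminium angle bracket, about 200 g. Flange 60 mm (x) by 80 mm (y), 8 mm thick; on its +x edge stands a web 10 mm thick (x = 20 to 30), 80 wide, up to z = 50 mm. Origin: centre of the underside, z up. Grip the web from above at its middle.  Drilled: two 10 mm holes in flange and web. Starts seated in a pocket, its free edge under the bar; one or two are present.
- blank1: Aluminium angle bracket, about 200 g. Flange 60 mm (x) by 80 mm (y), 8 mm thick; on its +x edge stands a web 10 mm thick (x = 20 to 30), 80 wide, up to z = 50 mm. Origin: centre of the underside, z up. Grip the web from above at its middle.  Blank: no holes. Starts on the bench right of the fixture (-y), on its flange, turned up to 0.8 rad; two or three are present.
- blank2: Aluminium angle bracket, about 200 g. Flange 60 mm (x) by 80 mm (y), 8 mm thick; on its +x edge stands a web 10 mm thick (x = 20 to 30), 80 wide, up to z = 50 mm. Origin: centre of the underside, z up. Grip the web from above at its middle.  Blank: no holes. Starts on the bench right of the fixture (-y), on its flange, turned up to 0.8 rad; two or three are present.
- blank3: Aluminium angle bracket, about 200 g. Flange 60 mm (x) by 80 mm (y), 8 mm thick; on its +x edge stands a web 10 mm thick (x = 20 to 30), 80 wide, up to z = 50 mm. Origin: centre of the underside, z up. Grip the web from above at its middle.  Blank: no holes. Starts on the bench right of the fixture (-y), on its flange, turned up to 0.8 rad; two or three are present.
Mind the look-alikes: they are no part of the job. What is shaped like the drilled1 but black, orange or turquoise is not meant.

How it is judged:
By the outcome, as a careful person would: the job done as asked, in the order asked, and still so for the second after the job is handed in, with the robot touching nothing.
Of drilled1, drilled2, drilled3 only 1 to 2 are there at a start; the rules pass over those that are not, and their reading is None.
Of blank1, blank2, blank3 only 2 to 3 are there at a start; the rules pass over those that are not, and their reading is None.
At some moment in a run one of blank1, blank2, blank3 may be knocked a few centimetres aside while the robot is not near it.
It also fails if it takes over 210 s, if anything falls off the work surface, if the arm or the gripper's body presses on something with over 40 N, if the wrist force passes 120 N, or if a joint passes its speed limit or range.

## Working session

There is one attempt and no reset: what is moved stays moved. The work goes in short steps, Python scripts to look and compute and a tool call to move; the robot and the scene stay as the last step left them, time stands still between calls to the robot, and variables do not carry over. Pictures are saved under pics/ and viewed, at most 14 in all, crops included, and the job is handed in when it is done.

Besides the shell and the picture viewer there is one more tool, called after "Request:" as a command line: name --argument value ..., lists and objects as JSON in quotes. jog_arm: Moves the arm, as the interface text tells. Its arguments: {"type":"object","properties":{"motion":{"type":"array","items":{"type":"object","properties":{"claw":{"type":"number"},"dx":{"type":"number"},"dy":{"type":"number"},"dz":{"type":"number"},"rx":{"type":"number"},"ry":{"type":"number"},"rz":{"type":"number"}}}},"grip_force":{"type":"number"}},"required":["motion"]}

```bash
mkdir -p pics
cat > h.py <<'E'
import numpy as np, cv2
from scipy.spatial.transform import Rotation as R
from workcell import sensors, imaging, job, robot
def cap(n,f):
    c=imaging.capture(n); cv2.imwrite('pics/'+f+'.png',c['img']); np.savez('pics/'+f+'.npz',**c); return c
def load(f): return np.load('pics/'+f+'.npz')
def pix(c,px,z):
    "world points on plane z for pixels"
    px=np.atleast_2d(np.array(px,float)); M=c['mtx']; k=float(c['k1'])
    d=(px-[M[0,2],M[1,2]])/[M[0,0],M[1,1]]
    u=d.copy()
    for _ in range(20): u=d/(1+k*(u**2).sum(1,keepdims=True))
    T=c['cam_to_world']; v=np.c_[u,np.ones(len(u))]@T[:3,:3].T; o=T[:3,3]
    z=np.broadcast_to(z,(len(u),)); return o+v*((z-o[2])/v[:,2])[:,None]
def proj(c,P):
    P=np.atleast_2d(np.array(P,float)); T=c['cam_to_world']; p=(P-T[:3,3])@T[:3,:3]
    u=p[:,:2]/p[:,2:]; u=u*(1+float(c['k1'])*(u**2).sum(1,keepdims=True)); M=c['mtx']
    return u*[M[0,0],M[1,1]]+[M[0,2],M[1,2]]
E
python3 - <<'E'
from h import *
for n in('scene','side','wrist'):
    c=cap(n,n+'0'); print(n,c['cam_to_world'].round(3).tolist(),c['mtx'].tolist(),c['k1'])
s=sensors.get_state(); print(s['t'],s['tcp_pos'],s['tool_rot'],s['gripper_width'],robot.grip_point_offset)
E
```

```text
scene [[0.411, 0.689, -0.597, 1.322], [0.912, -0.311, 0.269, -0.375], [0.0, -0.655, -0.755, 0.987], [0.0, 0.0, 0.0, 1.0]] [[407.66321276054026, 0.0, 322.9481070352783], [0.0, 407.66321276054026, 194.14155711483772], [0.0, 0.0, 1.0]] -0.04728107054811767
side [[-0.997, -0.042, 0.058, 0.516], [-0.072, 0.586, -0.807, 0.818], [-0.0, -0.81, -0.587, 0.69], [0.0, 0.0, 0.0, 1.0]] [[374.22093800013334, 0.0, 310.4662167442297], [0.0, 374.22093800013334, 198.34516984258977], [0.0, 0.0, 1.0]] 0.01624376795216833
wrist [[0.348, 0.891, 0.29, 0.117], [0.937, -0.331, -0.108, 0.545], [-0.0, 0.309, -0.951, 0.374], [0.0, 0.0, 0.0, 1.0]] [[328.2816638583076, 0.0, 323.8155399184981], [0.0, 328.2816638583076, 202.5134968352585], [0.0, 0.0, 1.0]] -0.02204076577065408
0.15 [0.19145165 0.51534242 0.23086644] [-5.55981808e-01 -3.09171883e+00  1.36770674e-03] 0.08549117406890125 -0.0187
```

View pics/scene0.png

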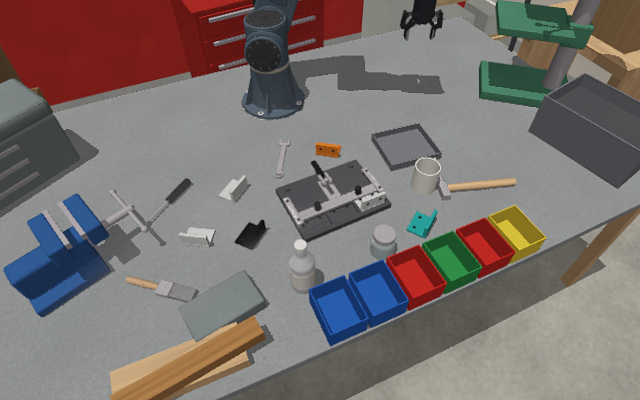

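View pics/side0.png

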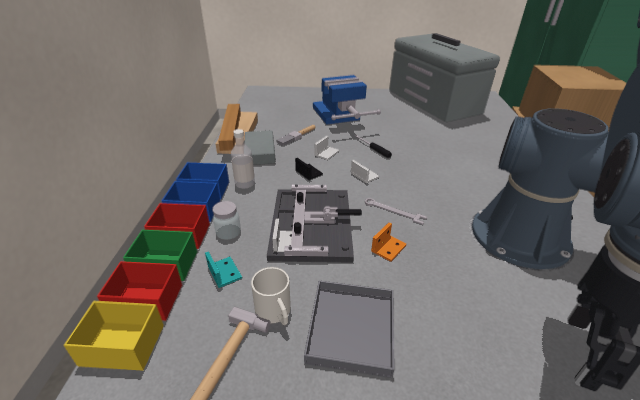

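Scene: one drilled bracket in the left pocket at (370,200); white blanks at (234,188) and (198,236). Black (250,234), turquoise (422,222) and orange (328,150) are look-alikes. The tray is at (405,145), the mug at (426,175) and the lever at (320,172). I'll enlarge to confirm.

Run:
```python
from h import *
c=load('scene0')['img'][120:270,170:450]
cv2.imwrite('pics/sc_crop.png',cv2.resize(c,(800,429),interpolation=cv2.INTER_CUBIC))
c=load('side0')['img'][125:275,250:450]
cv2.imwrite('pics/si_crop.png',cv2.resize(c,(800,600),interpolation=cv2.INTER_CUBIC))
```

```text
(no output)
```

View pics/sc_crop.png

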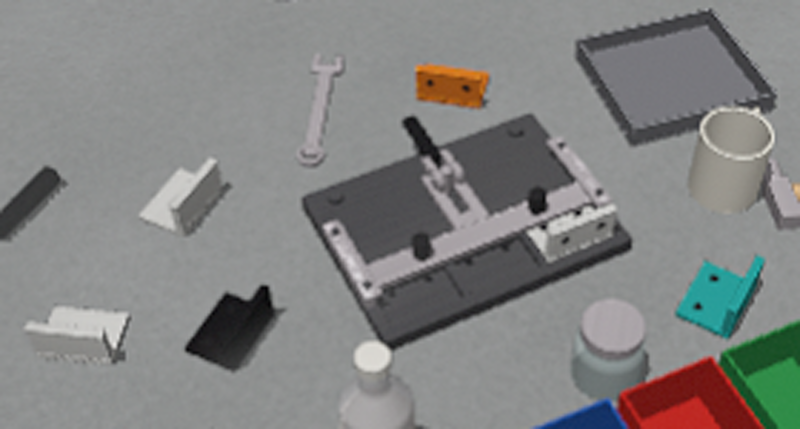

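View pics/si_crop.png

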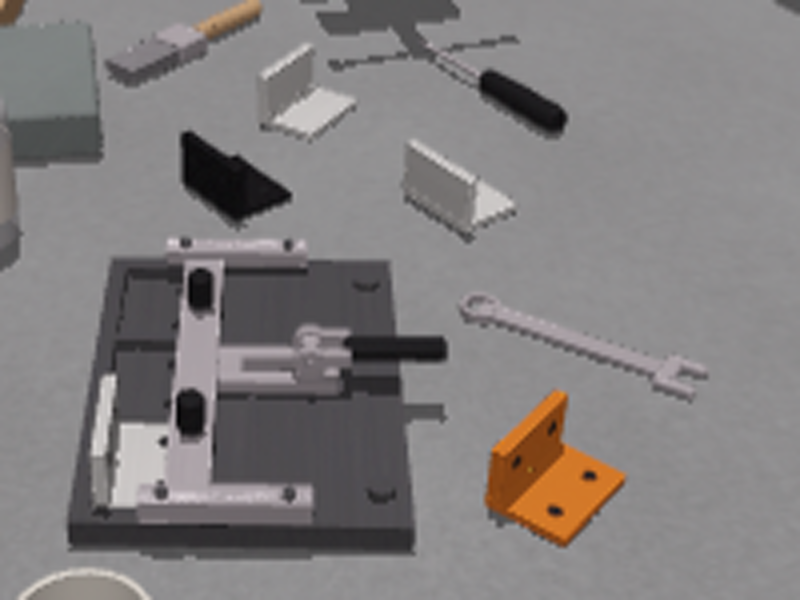

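```bash
cat >> h.py <<'E'
from scipy.optimize import least_squares
def W(p,m):
    c,s=np.cos(p[2]),np.sin(p[2]); m=np.atleast_2d(m)
    return np.c_[p[0]+c*m[:,0]-s*m[:,1],p[1]+s*m[:,0]+c*m[:,1],m[:,2]]
def fit(obs,p0,z0=0.):
    "obs: list of (cam, model pts m, pixels)"
    f=lambda p:np.concatenate([(proj(c,W(p,np.array(m)+[0,0,z0]))-np.array(x)).ravel() for c,m,x in obs])
    r=least_squares(f,p0,loss='soft_l1'); print('fit',r.x.round(4),'res',r.fun.round(1).tolist()); return r.x
E
python3 - <<'E'
from h import *
S,D=load('scene0'),load('side0')
s=lambda l:np.array(l)/2.857+[170,120]
d=lambda l:np.array(l)/4+[250,125]
m=lambda *a:np.array(a)/1000
F=m([-125,-148,20],[-125,148,20],[95,148,20],[95,-148,20])
p=fit([(S,F,s([[303,198],[530,115],[631,240],[388,338]])),(D,F,d([[388,262],[412,520],[70,524],[112,262]]))],[.5,0,0])
print('lever-knobs proj',[((proj(S,W(p,k))[0]-[170,120])*2.857).round() for k in m([20,70,60],[20,-70,60],[-60,0,46],[-138,0,46])])
T=m([-85,-95,30],[-85,95,30],[85,95,30],[85,-95,30])
fit([(S,T,s([[577,42],[712,10],[775,97],[632,142]])),(D,T[[3,0]],[[318,283],[394,288]])],[.5,.3,0])
# blanks: web top outer corners & base
B=m([30,40,50],[30,-40,50],[30,40,0],[30,-40,0],[-30,40,8],[-30,-40,8])
fit([(S,B[[0,1]],s([[218,160],[172,200]])),(S,B[[4,5]],s([[182,168],[140,210]]))],[.4,-.25,.3])
fit([(S,B[[0,1,4,5]],s([[110,330],[27,325],[128,310],[60,308]]))],[.5,-.3,-.3])
a=pix(S,s([[735,115],[700,195]]),.0);print('mug',pix(S,s([[736,125]]),.09),pix(D,[[271,272]],.09))
E
```

```text
fit [ 0.5894 -0.0035  0.0526] res [-0.8, -1.2, 0.2, -1.9, 0.8, -1.4, -0.6, 0.7, -0.2, -0.8, 0.8, 1.7, -1.3, -0.4, -1.0, -1.6]
lever-knobs proj [array([538., 190.]), array([422., 236.]), array([446., 172.]), array([414., 128.])]
fit [ 0.4689  0.3279 -0.1119] res [-0.6, -1.5, -0.0, -0.6, 0.5, -0.7, -0.3, -4.5, -0.4, -4.8, -1.8, 0.8]
fit [ 0.4098 -0.2798  0.6128] res [0.2, -0.3, 0.3, 2.0, 0.2, -1.0, -0.9, -0.0]
fit [ 0.5461 -0.42   -0.4931] res [-0.6, 0.8, 0.7, 0.8, 1.1, -0.6, -1.2, -1.5]
mug [[0.63303317 0.29476966 0.09      ]] [[0.64111624 0.26756736 0.09      ]]
```

Confirmed: one drilled bracket (black holes) is in the left pocket, and the two white hole-less ones are the blanks. Next I'll go over the fixture with the wrist camera.

Request:
jog_arm --motion '[{"rz":-0.0433},{"rz":-0.0433},{"rz":-0.0433},{"dx":-0.187,"dy":-0.36},{"dx":-0.187,"dy":-0.36},{"dx":-0.187,"dy":-0.36},{"dx":-0.187,"dy":-0.36},{"dx":-0.187,"dy":-0.36},{"dx":-0.187,"dy":-0.36},{"dx":-0.187,"dy":-0.36},{"dx":-0.187,"dy":-0.36},{"dx":-0.187,"dy":-0.36},{"dx":-0.187,"dy":-0.36},{"dx":-0.187,"dy":-0.36},{"dx":-0.187,"dy":-0.36},{"dx":-0.187,"dy":-0.36},{"dx":-0.187,"dy":-0.36},{"dx":-0.187,"dy":-0.36},{}]'

```text
$.motion[0]: bad value
```

```bash
cat >> h.py <<'E'
def pose():
    s=sensors.get_state(); M=R.from_rotvec(s['tool_rot']).as_matrix()
    return np.array(s['tcp_pos']),M,s
def go(x,y,z,yawdeg):
    "tool-down target: print needed turn (deg, world) and shift units in the tool frame after the turn"
    p,M,s=pose(); yaw=np.degrees(np.arctan2(M[1,0],M[0,0])); dy=(yawdeg-yaw+180)%360-180
    a=np.radians(yawdeg); c,sn=np.cos(a),np.sin(a); d=np.array([x,y,z])-p
    tilt=np.degrees(np.arccos(-M[2,2]))
    print('t %.1f pos %s yaw %.2f tilt %.2f w %.3f F %s q6 %.2f'%(s['t'],p.round(4),yaw,tilt,s['gripper_width'],np.round(s['force'],1),s['joint_positions'][5]))
    print(' -> rz total %.4f ; dx %.3f dy %.3f dz %.3f'%(-dy/180,10*(c*d[0]+sn*d[1]),10*(sn*d[0]-c*d[1]),-10*d[2]))
E
python3 - <<'E'
from h import *
cap('wrist','w1'); go(.46,-.01,.1,183)
E
```

```text
t 0.2 pos [0.1915 0.5154 0.231 ] yaw 159.61 tilt 0.04 w 0.085 F [ 0.3 -0.1  0.1] q6 -0.08
 -> rz total -0.1299 ; dx -2.407 dy -5.387 dz 1.310
```

View pics/w1.png

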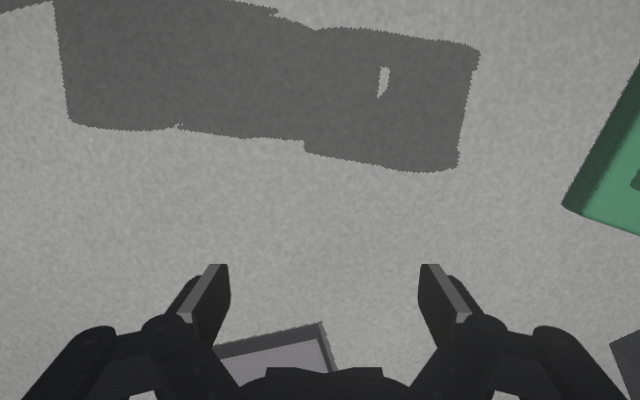

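The wrist picture shows only bare bench and the fingers at the bottom; the visible area lies on the tool's +x side. The call was refused because each row needs all its fields.

Request:
jog_arm --motion '[{"claw":0,"dx":0,"dy":0,"dz":0,"rx":0,"ry":0,"rz":-0.0433},{"claw":0,"dx":0,"dy":0,"dz":0,"rx":0,"ry":0,"rz":-0.0433},{"claw":0,"dx":0,"dy":0,"dz":0,"rx":0,"ry":0,"rz":-0.0433},{"claw":0,"dx":-0.25,"dy":-0.335,"dz":-0.044,"rx":0,"ry":0,"rz":0},{"claw":0,"dx":-0.25,"dy":-0.335,"dz":-0.044,"rx":0,"ry":0,"rz":0},{"claw":0,"dx":-0.25,"dy":-0.335,"dz":-0.044,"rx":0,"ry":0,"rz":0},{"claw":0,"dx":-0.25,"dy":-0.335,"dz":-0.044,"rx":0,"ry":0,"rz":0},{"claw":0,"dx":-0.25,"dy":-0.335,"dz":-0.044,"rx":0,"ry":0,"rz":0},{"claw":0,"dx":-0.25,"dy":-0.335,"dz":-0.044,"rx":0,"ry":0,"rz":0},{"claw":0,"dx":-0.25,"dy":-0.335,"dz":-0.044,"rx":0,"ry":0,"rz":0},{"claw":0,"dx":-0.25,"dy":-0.335,"dz":-0.044,"rx":0,"ry":0,"rz":0},{"claw":0,"dx":-0.25,"dy":-0.335,"dz":-0.044,"rx":0,"ry":0,"rz":0},{"claw":0,"dx":-0.25,"dy":-0.335,"dz":-0.044,"rx":0,"ry":0,"rz":0},{"claw":0,"dx":-0.25,"dy":-0.335,"dz":-0.044,"rx":0,"ry":0,"rz":0},{"claw":0,"dx":-0.25,"dy":-0.335,"dz":-0.044,"rx":0,"ry":0,"rz":0},{"claw":0,"dx":-0.25,"dy":-0.335,"dz":-0.044,"rx":0,"ry":0,"rz":0},{"claw":0,"dx":-0.25,"dy":-0.335,"dz":-0.044,"rx":0,"ry":0,"rz":0},{"claw":0,"dx":0,"dy":0,"dz":0,"rx":0,"ry":0,"rz":0}]'

```text
t: 2.0
tcp_pos: [0.5678, 0.0621, 0.2928]
tool_rot: [-0.077, 3.14, -0.001]
force: [-0.7, 0.4, -0.0]
gripper_width: 0.0852
gripper_force: 0.0
```

Run:
```python
from h import *
c=cap('wrist','w2'); go(.62,-.01,.3,183)
cv2.imwrite('pics/w2b.png',cv2.resize(c['img'],(800,500),interpolation=cv2.INTER_CUBIC))
```

```text
t 2.0 pos [0.5664 0.0638 0.2924] yaw -177.17 tilt 0.02 w 0.085 F [-0.4  1.1 -0.2] q6 -1.59
 -> rz total -0.0009 ; dx -0.496 dy -0.765 dz -0.076
```

View pics/w2b.png

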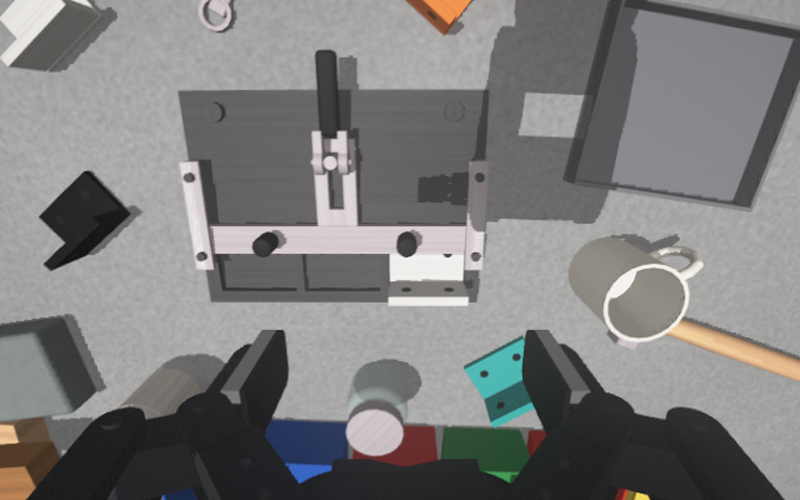

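Wrist: plate corners are (179,91), (488,91), (476,302), (212,302), the handle tip is at (326,50), knobs at (263,246) and (406,244), the drilled bracket's web top runs (388–468,300), and the mug rim is centred at (647,302). I'll fit precisely.

Run:
```python
from h import *
S,D,C=load('scene0'),load('side0'),load('w2')
w=lambda l:np.array(l)/1.25
m=lambda *a:np.array(a)/1000
F=m([-125,-148,20],[-125,148,20],[95,148,20],[95,-148,20],[81.5,-133.5,20],[81.5,-50.5,20],[81.5,-41.5,20],[81.5,41.5,20])
p=fit([(C,F,w([[179,91],[488,91],[476,302],[212,302],[222,290],[302,290],[306,290],[387,289]]))],[.589,0,.05])
q=lambda *a:(proj(C,W(p,m(*a)))*1.25).round().tolist()
print('knobs top',q([20,70,60],[20,-70,60]),'handle tip top',q([-155,0,52]),'pin',q([-60,0,46]),'bar edges',q([35,0,32],[5,0,32]))
print('web top',q([80,52,62],[80,132,62],[70,52,62],[70,132,62]))
T=m([-85,-95,30],[85,95,30],[85,-95,30])
fit([(C,T,w([[612,-2],[752,209],[567,181]]))],[.47,.33,-.1])
print('mug',pix(C,w([[647,302]]),.09))
P=lambda f,z=0:W(p,m(f))[0].round(4)
print('lever grip',P([-138,0,46]),'pivot',P([-60,0,46]))
```

```text
fit [ 0.5887 -0.0023  0.0493] res [-0.2, -0.5, 1.6, -1.4, 1.3, -0.1, -0.2, -0.2, 0.8, 0.5, -3.3, 0.5, 0.0, 0.5, -4.5, 1.3]
knobs top [[408.0, 248.0], [262.0, 248.0]] handle tip top [[326.0, 49.0]] pin [[333.0, 162.0]] bar edges [[340.0, 254.0], [338.0, 226.0]]
web top [[390.0, 306.0], [470.0, 306.0], [389.0, 297.0], [470.0, 297.0]]
fit [ 0.4656  0.3262 -0.0542] res [-0.1, -1.3, -1.4, -0.1, 2.0, 6.4]
mug [[0.63747693 0.29288055 0.09      ]]
lever grip [ 0.4509 -0.0091  0.046 ] pivot [ 0.5288 -0.0052  0.046 ]
```

```bash
python3 -c "
from h import *
go(.451,-.009,.11,182.83)"
```

```text
t 2.0 pos [0.5664 0.0638 0.2924] yaw -177.17 tilt 0.02 w 0.085 F [-0.4  1.1 -0.2] q6 -1.59
 -> rz total 0.0000 ; dx 1.189 dy -0.670 dz 1.824
```

Request:
jog_arm --motion '[{"claw":0.3,"dx":0.149,"dy":-0.084,"dz":0.228,"rx":0,"ry":0,"rz":0},{"claw":0.3,"dx":0.149,"dy":-0.084,"dz":0.228,"rx":0,"ry":0,"rz":0},{"claw":0.3,"dx":0.149,"dy":-0.084,"dz":0.228,"rx":0,"ry":0,"rz":0},{"claw":0.3,"dx":0.149,"dy":-0.084,"dz":0.228,"rx":0,"ry":0,"rz":0},{"claw":0.3,"dx":0.149,"dy":-0.084,"dz":0.228,"rx":0,"ry":0,"rz":0},{"claw":0.3,"dx":0.149,"dy":-0.084,"dz":0.228,"rx":0,"ry":0,"rz":0},{"claw":0.3,"dx":0.149,"dy":-0.084,"dz":0.228,"rx":0,"ry":0,"rz":0},{"claw":0.3,"dx":0.149,"dy":-0.084,"dz":0.228,"rx":0,"ry":0,"rz":0},{"claw":0.3,"dx":0,"dy":0,"dz":0,"rx":0,"ry":0,"rz":0},{"claw":0.3,"dx":0,"dy":0,"dz":0,"rx":0,"ry":0,"rz":0}]'

```text
t: 3.05
tcp_pos: [0.4503, -0.0073, 0.111]
tool_rot: [-0.082, 3.14, 0.0]
force: [0.2, 0.4, 0.3]
gripper_width: 0.0598
gripper_force: 0.0
```

```bash
python3 -c "
from h import *
go(.451,-.009,.028,182.83)"
```

```text
t 3.0 pos [ 0.4503 -0.0073  0.111 ] yaw -177.00 tilt 0.01 w 0.060 F [0.2 0.4 0.3] q6 -1.74
 -> rz total 0.0010 ; dx -0.006 dy -0.017 dz 0.830
```

Request:
jog_arm --grip_force 40 --motion '[{"claw":0.3,"dx":0,"dy":-0.017,"dz":0.2,"rx":0,"ry":0,"rz":0.001},{"claw":0.3,"dx":0,"dy":0,"dz":0.2,"rx":0,"ry":0,"rz":0},{"claw":0.3,"dx":0,"dy":0,"dz":0.2,"rx":0,"ry":0,"rz":0},{"claw":0.3,"dx":0,"dy":0,"dz":0.2,"rx":0,"ry":0,"rz":0},{"claw":0.3,"dx":0,"dy":0,"dz":0.03,"rx":0,"ry":0,"rz":0},{"claw":0.3,"dx":0,"dy":0,"dz":0,"rx":0,"ry":0,"rz":0},{"claw":1,"dx":0,"dy":0,"dz":0,"rx":0,"ry":0,"rz":0},{"claw":1,"dx":0,"dy":0,"dz":0,"rx":0,"ry":0,"rz":0},{"claw":1,"dx":0,"dy":0,"dz":0,"rx":0,"ry":0,"rz":0},{"claw":1,"dx":0,"dy":0,"dz":0,"rx":0,"ry":0,"rz":0},{"claw":1,"dx":0,"dy":0,"dz":0,"rx":0,"ry":0,"rz":0},{"claw":1,"dx":0,"dy":0,"dz":0,"rx":0,"ry":0,"rz":0},{"claw":1,"dx":0,"dy":0,"dz":0,"rx":0,"ry":0,"rz":0}]'

```text
t: 4.35
tcp_pos: [0.4509, -0.012, 0.0284]
tool_rot: [-0.078, 3.139, -0.005]
force: [-3.9, -29.8, 4.7]
gripper_width: 0.0174
gripper_force: 40.4
```

Request:
jog_arm --motion '[{"claw":1,"dx":0,"dy":-0.02,"dz":0,"rx":0,"ry":0,"rz":0},{"claw":1,"dx":0,"dy":-0.01,"dz":0,"rx":0,"ry":0,"rz":0},{"claw":1,"dx":0,"dy":0,"dz":0,"rx":0,"ry":0,"rz":0}]'

```text
t: 4.65
tcp_pos: [0.4508, -0.0128, 0.0283]
tool_rot: [-0.077, 3.139, -0.001]
force: [-1.3, -4.0, 4.4]
gripper_width: 0.017
gripper_force: 41.2
```

Request:
jog_arm --motion '[{"claw":1,"dx":-0.003,"dy":0,"dz":-0.068,"rx":0,"ry":0,"rz":0},{"claw":1,"dx":-0.009,"dy":0,"dz":-0.067,"rx":0,"ry":0,"rz":0},{"claw":1,"dx":-0.015,"dy":0,"dz":-0.066,"rx":0,"ry":0,"rz":0},{"claw":1,"dx":-0.02,"dy":0,"dz":-0.065,"rx":0,"ry":0,"rz":0},{"claw":1,"dx":-0.026,"dy":0,"dz":-0.063,"rx":0,"ry":0,"rz":0},{"claw":1,"dx":-0.031,"dy":0,"dz":-0.06,"rx":0,"ry":0,"rz":0},{"claw":1,"dx":-0.037,"dy":0,"dz":-0.057,"rx":0,"ry":0,"rz":0},{"claw":1,"dx":-0.041,"dy":0,"dz":-0.054,"rx":0,"ry":0,"rz":0},{"claw":1,"dx":-0.046,"dy":0,"dz":-0.05,"rx":0,"ry":0,"rz":0}]'

```text
t: 5.55
tcp_pos: [0.4713, -0.0118, 0.0821]
tool_rot: [0.077, -3.136, 0.001]
force: [-2.5, -7.6, -10.1]
gripper_width: 0.0178
gripper_force: 39.2
```

Request:
jog_arm --motion '[{"claw":1,"dx":-0.05,"dy":0,"dz":-0.046,"rx":0,"ry":0,"rz":0},{"claw":1,"dx":-0.054,"dy":0,"dz":-0.041,"rx":0,"ry":0,"rz":0},{"claw":1,"dx":-0.057,"dy":0,"dz":-0.037,"rx":0,"ry":0,"rz":0},{"claw":1,"dx":-0.06,"dy":0,"dz":-0.031,"rx":0,"ry":0,"rz":0},{"claw":1,"dx":-0.063,"dy":0,"dz":-0.026,"rx":0,"ry":0,"rz":0},{"claw":1,"dx":-0.065,"dy":0,"dz":-0.02,"rx":0,"ry":0,"rz":0},{"claw":1,"dx":-0.066,"dy":0,"dz":-0.015,"rx":0,"ry":0,"rz":0},{"claw":1,"dx":-0.067,"dy":0,"dz":-0.009,"rx":0,"ry":0,"rz":0},{"claw":1,"dx":-0.068,"dy":0,"dz":-0.003,"rx":0,"ry":0,"rz":0},{"claw":1,"dx":0,"dy":0,"dz":0,"rx":0,"ry":0,"rz":0},{"claw":1,"dx":0,"dy":0,"dz":0,"rx":0,"ry":0,"rz":0}]'

```text
t: 6.65
tcp_pos: [0.5268, -0.0091, 0.1052]
tool_rot: [0.078, -3.138, 0.001]
force: [-3.0, -5.2, 0.2]
gripper_width: 0.0167
gripper_force: 39.2
```

Request:
jog_arm --motion '[{"claw":0.3,"dx":0,"dy":0,"dz":0,"rx":0,"ry":0,"rz":0},{"claw":0.3,"dx":0,"dy":0,"dz":0,"rx":0,"ry":0,"rz":0},{"claw":0.3,"dx":0,"dy":0,"dz":-0.1,"rx":0,"ry":0,"rz":0},{"claw":0.3,"dx":0,"dy":0,"dz":-0.25,"rx":0,"ry":0,"rz":0},{"claw":0.3,"dx":0,"dy":0,"dz":-0.25,"rx":0,"ry":0,"rz":0},{"claw":0.3,"dx":0,"dy":0,"dz":0,"rx":0,"ry":0,"rz":0}]'

```text
t: 7.25
tcp_pos: [0.5298, -0.0087, 0.1691]
tool_rot: [-0.077, 3.135, -0.001]
force: [0.5, 0.5, -0.7]
gripper_width: 0.0596
gripper_force: 0.0
```

```bash
python3 -c "
from h import *
c=cap('wrist','w3');go(.603,-.0754,.09,182.83)
a=cap('scene','s3')['img'][150:260,255:415]
cv2.imwrite('pics/s3c.png',np.hstack([cv2.resize(a,(400,275),interpolation=cv2.INTER_CUBIC),cv2.resize(c['img'],(400,250))[:,:].copy() if 0 else cv2.copyMakeBorder(cv2.resize(c['img'],(400,250)),0,25,0,0,0)]))"
```

```text
t 7.3 pos [ 0.5289 -0.0087  0.1673] yaw -177.18 tilt 0.21 w 0.060 F [ 0.5  0.4 -1.4] q6 -1.72
 -> rz total -0.0000 ; dx -0.707 dy -0.703 dz 0.773
```

View pics/s3c.png

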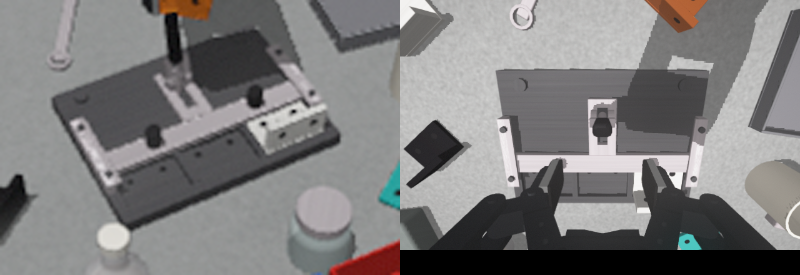

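The lever stands up at left crop (172,40), and the bar has moved slightly back. Next is the right knob.

Request:
jog_arm --motion '[{"claw":0.3,"dx":-0.14,"dy":-0.14,"dz":0,"rx":0,"ry":0,"rz":0},{"claw":0.3,"dx":-0.14,"dy":-0.14,"dz":0,"rx":0,"ry":0,"rz":0},{"claw":0.3,"dx":-0.14,"dy":-0.14,"dz":0,"rx":0,"ry":0,"rz":0},{"claw":0.3,"dx":-0.14,"dy":-0.14,"dz":0,"rx":0,"ry":0,"rz":0},{"claw":0.3,"dx":-0.14,"dy":-0.14,"dz":0,"rx":0,"ry":0,"rz":0},{"claw":0.3,"dx":0,"dy":0,"dz":0.25,"rx":0,"ry":0,"rz":0},{"claw":0.3,"dx":0,"dy":0,"dz":0.25,"rx":0,"ry":0,"rz":0},{"claw":0.3,"dx":0,"dy":0,"dz":0.2,"rx":0,"ry":0,"rz":0},{"claw":0.3,"dx":0,"dy":0,"dz":0,"rx":0,"ry":0,"rz":0}]'

```text
t: 8.25
tcp_pos: [0.5993, -0.0748, 0.0919]
tool_rot: [0.077, -3.135, -0.002]
force: [0.1, -0.2, 1.0]
gripper_width: 0.0598
gripper_force: 0.0
```

```bash
python3 -c "
from h import *
go(.603,-.0754,.038,182.83)"
```

```text
t 8.2 pos [ 0.5993 -0.0748  0.0919] yaw -177.19 tilt 0.36 w 0.060 F [ 0.1 -0.2  1. ] q6 -1.82
 -> rz total -0.0001 ; dx -0.036 dy -0.008 dz 0.539
```

Request:
jog_arm --grip_force 30 --motion '[{"claw":0.3,"dx":-0.03,"dy":0,"dz":0.2,"rx":0,"ry":0,"rz":0},{"claw":0.3,"dx":0,"dy":0,"dz":0.2,"rx":0,"ry":0,"rz":0},{"claw":0.3,"dx":0,"dy":0,"dz":0.13,"rx":0,"ry":0,"rz":0},{"claw":0.3,"dx":0,"dy":0,"dz":0,"rx":0,"ry":0,"rz":0},{"claw":1,"dx":0,"dy":0,"dz":0,"rx":0,"ry":0,"rz":0},{"claw":1,"dx":0,"dy":0,"dz":0,"rx":0,"ry":0,"rz":0},{"claw":1,"dx":0,"dy":0,"dz":0,"rx":0,"ry":0,"rz":0},{"claw":1,"dx":0,"dy":0,"dz":0,"rx":0,"ry":0,"rz":0},{"claw":1,"dx":0,"dy":0,"dz":0,"rx":0,"ry":0,"rz":0}]'

```text
t: 9.15
tcp_pos: [0.605, -0.0756, 0.0434]
tool_rot: [-0.077, 3.139, -0.001]
force: [-1.8, -3.7, 6.5]
gripper_width: 0.0188
gripper_force: 29.7
```

Request:
jog_arm --motion '[{"claw":1,"dx":0.06,"dy":0,"dz":0,"rx":0,"ry":0,"rz":0},{"claw":1,"dx":0.06,"dy":0,"dz":0,"rx":0,"ry":0,"rz":0},{"claw":1,"dx":0.06,"dy":0,"dz":0,"rx":0,"ry":0,"rz":0},{"claw":1,"dx":0.06,"dy":0,"dz":0,"rx":0,"ry":0,"rz":0},{"claw":1,"dx":0.06,"dy":0,"dz":0,"rx":0,"ry":0,"rz":0},{"claw":1,"dx":0,"dy":0,"dz":0,"rx":0,"ry":0,"rz":0}]'

```text
t: 9.75
tcp_pos: [0.5744, -0.077, 0.0434]
tool_rot: [-0.077, 3.139, -0.001]
force: [-1.9, -4.1, 8.7]
gripper_width: 0.0186
gripper_force: 30.3
```

Request:
jog_arm --motion '[{"claw":1,"dx":0.03,"dy":0,"dz":0,"rx":0,"ry":0,"rz":0},{"claw":1,"dx":0.03,"dy":0,"dz":0,"rx":0,"ry":0,"rz":0},{"claw":1,"dx":0.02,"dy":0,"dz":0,"rx":0,"ry":0,"rz":0},{"claw":1,"dx":0,"dy":0,"dz":0,"rx":0,"ry":0,"rz":0},{"claw":1,"dx":0,"dy":0,"dz":0,"rx":0,"ry":0,"rz":0}]'

```text
t: 10.25
tcp_pos: [0.5715, -0.0773, 0.0436]
tool_rot: [-0.076, 3.128, -0.003]
force: [27.2, 0.3, -12.8]
gripper_width: 0.0187
gripper_force: 30.3
```

Request:
jog_arm --motion '[{"claw":0.3,"dx":-0.02,"dy":0,"dz":0,"rx":0,"ry":0,"rz":0},{"claw":0.3,"dx":0,"dy":0,"dz":0,"rx":0,"ry":0,"rz":0},{"claw":0.3,"dx":0,"dy":0,"dz":-0.25,"rx":0,"ry":0,"rz":0},{"claw":0.3,"dx":0,"dy":0,"dz":-0.35,"rx":0,"ry":0,"rz":0},{"claw":0.3,"dx":0,"dy":0,"dz":-0.35,"rx":0,"ry":0,"rz":0},{"claw":0.3,"dx":0,"dy":0,"dz":-0.35,"rx":0,"ry":0,"rz":0},{"claw":0.3,"dx":-0.2,"dy":0,"dz":0,"rx":0,"ry":0,"rz":0},{"claw":0.3,"dx":-0.2,"dy":0,"dz":0,"rx":0,"ry":0,"rz":0},{"claw":0.3,"dx":-0.2,"dy":0,"dz":0,"rx":0,"ry":0,"rz":0},{"claw":0.3,"dx":-0.2,"dy":0,"dz":0,"rx":0,"ry":0,"rz":0},{"claw":0.3,"dx":0,"dy":0,"dz":0,"rx":0,"ry":0,"rz":0.0455},{"claw":0.3,"dx":0,"dy":0,"dz":0,"rx":0,"ry":0,"rz":0.0455},{"claw":0.3,"dx":0,"dy":0,"dz":0,"rx":0,"ry":0,"rz":0.0455},{"claw":0.3,"dx":0,"dy":0,"dz":0,"rx":0,"ry":0,"rz":0.0455},{"claw":0.3,"dx":0,"dy":0,"dz":0,"rx":0,"ry":0,"rz":0.0455},{"claw":0.3,"dx":0,"dy":0,"dz":0,"rx":0,"ry":0,"rz":0.0455},{"claw":0.3,"dx":0,"dy":0,"dz":0,"rx":0,"ry":0,"rz":0.0455},{"claw":0.3,"dx":0,"dy":0,"dz":0,"rx":0,"ry":0,"rz":0.0455},{"claw":0.3,"dx":0,"dy":0,"dz":0,"rx":0,"ry":0,"rz":0.0455},{"claw":0.3,"dx":0,"dy":0,"dz":0,"rx":0,"ry":0,"rz":0.0455}]'

```text
t: 12.25
tcp_pos: [0.6475, -0.0728, 0.1719]
tool_rot: [-2.006, -2.416, 0.001]
force: [0.1, -0.2, 0.5]
gripper_width: 0.0597
gripper_force: 0.0
```

```bash
python3 -c "
from h import *
go(.6588,.0893,.11,92.83)"
```

```text
t 12.2 pos [ 0.6475 -0.0728  0.1719] yaw 100.58 tilt 0.10 w 0.060 F [ 0.1 -0.2  0.5] q6 -0.37
 -> rz total 0.0430 ; dx 1.613 dy 0.193 dz 0.619
```

Request:
jog_arm --motion '[{"claw":0.3,"dx":0,"dy":0,"dz":0,"rx":0,"ry":0,"rz":0.043},{"claw":0.3,"dx":0.27,"dy":0.032,"dz":0,"rx":0,"ry":0,"rz":0},{"claw":0.3,"dx":0.27,"dy":0.032,"dz":0,"rx":0,"ry":0,"rz":0},{"claw":0.3,"dx":0.27,"dy":0.032,"dz":0,"rx":0,"ry":0,"rz":0},{"claw":0.3,"dx":0.27,"dy":0.032,"dz":0,"rx":0,"ry":0,"rz":0},{"claw":0.3,"dx":0.27,"dy":0.032,"dz":0,"rx":0,"ry":0,"rz":0},{"claw":0.3,"dx":0.27,"dy":0.032,"dz":0,"rx":0,"ry":0,"rz":0},{"claw":0.3,"dx":0,"dy":0,"dz":0.25,"rx":0,"ry":0,"rz":0},{"claw":0.3,"dx":0,"dy":0,"dz":0.25,"rx":0,"ry":0,"rz":0},{"claw":0.3,"dx":0,"dy":0,"dz":0.1,"rx":0,"ry":0,"rz":0},{"claw":0.3,"dx":0,"dy":0,"dz":0,"rx":0,"ry":0,"rz":0},{"claw":0.3,"dx":0,"dy":0,"dz":0,"rx":0,"ry":0,"rz":0}]'

```text
t: 13.45
tcp_pos: [0.6588, 0.0897, 0.1132]
tool_rot: [2.159, 2.282, 0.001]
force: [0.2, -0.1, -0.0]
gripper_width: 0.0597
gripper_force: 0.0
```

```bash
python3 -c "
from h import *
c=cap('wrist','w4');go(.6588,.0893,.0313,92.83)
cap('scene','s4')
cv2.imwrite('pics/w4b.png',cv2.resize(c['img'][60:],(800,425)))"
```

```text
t 13.5 pos [0.659  0.0898 0.1136] yaw 93.16 tilt 0.09 w 0.060 F [ 0.8 -0.   0.5] q6 0.01
 -> rz total 0.0018 ; dx -0.005 dy -0.003 dz 0.823
```

View pics/w4b.png

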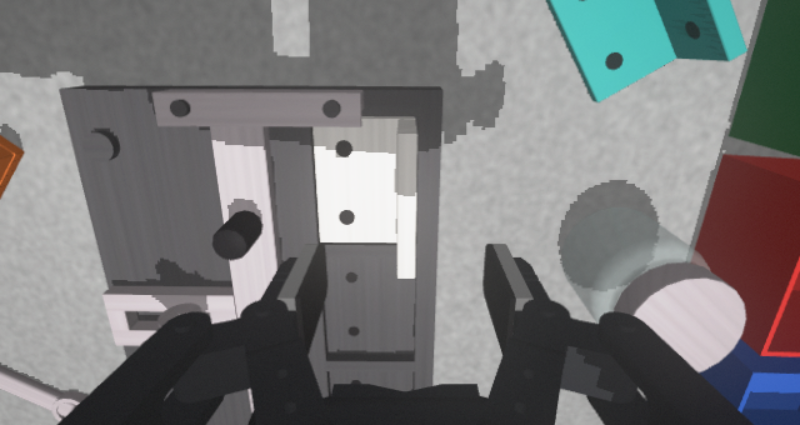

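The web top at (407,115–278) is centred between the fingers and clear of the bar. I'll descend and grip.

Request:
jog_arm --grip_force 60 --motion '[{"claw":0.3,"dx":0,"dy":0,"dz":0.2,"rx":0,"ry":0,"rz":0.0018},{"claw":0.3,"dx":0,"dy":0,"dz":0.2,"rx":0,"ry":0,"rz":0},{"claw":0.3,"dx":0,"dy":0,"dz":0.2,"rx":0,"ry":0,"rz":0},{"claw":0.3,"dx":0,"dy":0,"dz":0.2,"rx":0,"ry":0,"rz":0},{"claw":0.3,"dx":0,"dy":0,"dz":0.02,"rx":0,"ry":0,"rz":0},{"claw":1,"dx":0,"dy":0,"dz":0,"rx":0,"ry":0,"rz":0},{"claw":1,"dx":0,"dy":0,"dz":0,"rx":0,"ry":0,"rz":0},{"claw":1,"dx":0,"dy":0,"dz":0,"rx":0,"ry":0,"rz":0},{"claw":1,"dx":0,"dy":0,"dz":0,"rx":0,"ry":0,"rz":0},{"claw":1,"dx":0,"dy":0,"dz":0,"rx":0,"ry":0,"rz":0},{"claw":1,"dx":0,"dy":0,"dz":0,"rx":0,"ry":0,"rz":0}]'

```text
t: 14.65
tcp_pos: [0.6593, 0.09, 0.0316]
tool_rot: [2.164, 2.275, 0.002]
force: [-0.4, -0.2, 6.3]
gripper_width: 0.0088
gripper_force: 59.6
```

Request:
jog_arm --motion '[{"claw":1,"dx":0,"dy":0,"dz":-0.05,"rx":0,"ry":0,"rz":0},{"claw":1,"dx":0,"dy":0,"dz":-0.15,"rx":0,"ry":0,"rz":0},{"claw":1,"dx":0,"dy":0,"dz":-0.3,"rx":0,"ry":0,"rz":0},{"claw":1,"dx":0,"dy":0,"dz":-0.3,"rx":0,"ry":0,"rz":0},{"claw":1,"dx":0,"dy":0,"dz":-0.3,"rx":0,"ry":0,"rz":0},{"claw":1,"dx":0,"dy":0,"dz":-0.2,"rx":0,"ry":0,"rz":0},{"claw":1,"dx":0,"dy":0,"dz":0,"rx":0,"ry":0,"rz":0.038}]'

```text
t: 15.35
tcp_pos: [0.6597, 0.09, 0.1649]
tool_rot: [2.296, 2.14, 0.006]
force: [0.9, -0.0, -2.2]
gripper_width: 0.0089
gripper_force: 59.8
```

```bash
python3 -c "
from h import *
go(.491,.325,.16,86)"
```

```text
t 15.3 pos [0.6597 0.09   0.1649] yaw 85.97 tilt 0.31 w 0.009 F [ 0.9 -0.  -2.2] q6 0.14
 -> rz total -0.0002 ; dx 2.226 dy -1.847 dz 0.049
```

Request:
jog_arm --motion '[{"claw":1,"dx":0.222,"dy":-0.184,"dz":0,"rx":0,"ry":0,"rz":0},{"claw":1,"dx":0.222,"dy":-0.184,"dz":0,"rx":0,"ry":0,"rz":0},{"claw":1,"dx":0.222,"dy":-0.184,"dz":0,"rx":0,"ry":0,"rz":0},{"claw":1,"dx":0.222,"dy":-0.184,"dz":0,"rx":0,"ry":0,"rz":0},{"claw":1,"dx":0.222,"dy":-0.184,"dz":0,"rx":0,"ry":0,"rz":0},{"claw":1,"dx":0.222,"dy":-0.184,"dz":0,"rx":0,"ry":0,"rz":0},{"claw":1,"dx":0.222,"dy":-0.184,"dz":0,"rx":0,"ry":0,"rz":0},{"claw":1,"dx":0.222,"dy":-0.184,"dz":0,"rx":0,"ry":0,"rz":0},{"claw":1,"dx":0.222,"dy":-0.184,"dz":0,"rx":0,"ry":0,"rz":0},{"claw":1,"dx":0.222,"dy":-0.184,"dz":0,"rx":0,"ry":0,"rz":0},{"claw":1,"dx":0,"dy":0,"dz":0,"rx":0,"ry":0,"rz":0},{"claw":1,"dx":0,"dy":0,"dz":0,"rx":0,"ry":0,"rz":0}]'

```text
t: 16.55
tcp_pos: [0.4902, 0.3244, 0.1611]
tool_rot: [2.296, 2.144, 0.0]
force: [0.5, -0.4, -3.2]
gripper_width: 0.0093
gripper_force: 59.7
```

```bash
python3 -c "
from h import *
c=cap('wrist','w5');go(.491,.325,.03,86)
cv2.imwrite('pics/w5b.png',cv2.resize(c['img'],(480,300)))"
```

```text
t 16.6 pos [0.4905 0.3239 0.1609] yaw 86.03 tilt 0.02 w 0.009 F [ 0.3 -0.1 -3.5] q6 0.57
 -> rz total 0.0002 ; dx 0.012 dy 0.004 dz 1.309
```

View pics/w5b.png

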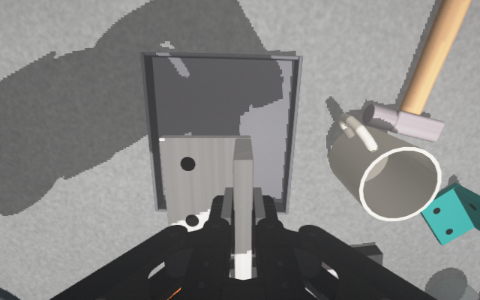

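The bracket hangs over the tray, clear of the mug. I'll lower it.

Request:
jog_arm --motion '[{"claw":1,"dx":0,"dy":0,"dz":0.3,"rx":0,"ry":0,"rz":0},{"claw":1,"dx":0,"dy":0,"dz":0.3,"rx":0,"ry":0,"rz":0},{"claw":1,"dx":0,"dy":0,"dz":0.3,"rx":0,"ry":0,"rz":0},{"claw":1,"dx":0,"dy":0,"dz":0.25,"rx":0,"ry":0,"rz":0},{"claw":1,"dx":0,"dy":0,"dz":0.15,"rx":0,"ry":0,"rz":0},{"claw":1,"dx":0,"dy":0,"dz":0.03,"rx":0,"ry":0,"rz":0},{"claw":1,"dx":0,"dy":0,"dz":0.03,"rx":0,"ry":0,"rz":0},{"claw":1,"dx":0,"dy":0,"dz":0,"rx":0,"ry":0,"rz":0}]'

```text
t: 17.4
tcp_pos: [0.491, 0.3243, 0.0251]
tool_rot: [2.297, 2.142, 0.002]
force: [0.3, 0.5, -1.1]
gripper_width: 0.009
gripper_force: 59.6
```

Request:
jog_arm --motion '[{"claw":1,"dx":0,"dy":0,"dz":0.02,"rx":0,"ry":0,"rz":0},{"claw":1,"dx":0,"dy":0,"dz":0.01,"rx":0,"ry":0,"rz":0},{"claw":1,"dx":0,"dy":0,"dz":0,"rx":0,"ry":0,"rz":0}]'

```text
t: 17.7
tcp_pos: [0.4912, 0.3246, 0.0236]
tool_rot: [2.297, 2.143, 0.003]
force: [-4.3, -3.5, 15.6]
gripper_width: 0.009
gripper_force: 62.5
```

Request:
jog_arm --motion '[{"claw":0.3,"dx":0,"dy":0,"dz":0,"rx":0,"ry":0,"rz":0},{"claw":0.3,"dx":0,"dy":0,"dz":0,"rx":0,"ry":0,"rz":0},{"claw":0.3,"dx":0,"dy":0,"dz":-0.1,"rx":0,"ry":0,"rz":0},{"claw":0.3,"dx":0,"dy":0,"dz":-0.25,"rx":0,"ry":0,"rz":0},{"claw":0.3,"dx":0,"dy":0,"dz":-0.4,"rx":0,"ry":0,"rz":0},{"claw":0.3,"dx":0,"dy":0,"dz":-0.45,"rx":0,"ry":0,"rz":0},{"claw":0.3,"dx":0,"dy":0,"dz":-0.45,"rx":0,"ry":0,"rz":0},{"claw":0.3,"dx":0,"dy":0,"dz":-0.45,"rx":0,"ry":0,"rz":0},{"claw":0.3,"dx":0,"dy":0,"dz":-0.45,"rx":0,"ry":0,"rz":0},{"claw":0,"dx":-0.4,"dy":0.02,"dz":0,"rx":0,"ry":0,"rz":0},{"claw":0,"dx":-0.4,"dy":0.02,"dz":0,"rx":0,"ry":0,"rz":0},{"claw":0,"dx":-0.4,"dy":0.02,"dz":0,"rx":0,"ry":0,"rz":0},{"claw":0,"dx":-0.4,"dy":0.02,"dz":0,"rx":0,"ry":0,"rz":0},{"claw":0,"dx":-0.4,"dy":0.02,"dz":0,"rx":0,"ry":0,"rz":0},{"claw":0,"dx":-0.4,"dy":0.02,"dz":0,"rx":0,"ry":0,"rz":0},{"claw":0,"dx":-0.4,"dy":0.02,"dz":0,"rx":0,"ry":0,"rz":0},{"claw":0,"dx":-0.4,"dy":0.02,"dz":0,"rx":0,"ry":0,"rz":0},{"claw":0,"dx":-0.4,"dy":0.02,"dz":0,"rx":0,"ry":0,"rz":0},{"claw":0,"dx":-0.4,"dy":0.02,"dz":0,"rx":0,"ry":0,"rz":0}]'

```text
t: 19.6
tcp_pos: [0.4821, -0.0778, 0.2772]
tool_rot: [2.297, 2.142, 0.001]
force: [0.7, -0.1, -0.5]
gripper_width: 0.0852
gripper_force: 0.0
```

Request:
jog_arm --motion '[{"claw":0,"dx":-0.4,"dy":0.02,"dz":0,"rx":0,"ry":0,"rz":0},{"claw":0,"dx":-0.4,"dy":0.02,"dz":0,"rx":0,"ry":0,"rz":0},{"claw":0,"dx":-0.4,"dy":0.02,"dz":0,"rx":0,"ry":0,"rz":0},{"claw":0,"dx":-0.4,"dy":0.02,"dz":0,"rx":0,"ry":0,"rz":0},{"claw":0,"dx":-0.4,"dy":0.02,"dz":0,"rx":0,"ry":0,"rz":0},{"claw":0,"dx":-0.4,"dy":0.02,"dz":0,"rx":0,"ry":0,"rz":0},{"claw":0,"dx":-0.4,"dy":0.02,"dz":0,"rx":0,"ry":0,"rz":0},{"claw":0,"dx":-0.4,"dy":0.02,"dz":0,"rx":0,"ry":0,"rz":0},{"claw":0,"dx":-0.4,"dy":0.02,"dz":0,"rx":0,"ry":0,"rz":0},{"claw":0,"dx":-0.4,"dy":0.02,"dz":0,"rx":0,"ry":0,"rz":0},{"claw":0,"dx":0,"dy":0,"dz":0,"rx":0,"ry":0,"rz":0},{"claw":0,"dx":0,"dy":0,"dz":0,"rx":0,"ry":0,"rz":0}]'

```text
t: 20.8
tcp_pos: [0.4743, -0.4769, 0.2764]
tool_rot: [-2.298, -2.141, -0.0]
force: [0.7, -0.4, -0.4]
gripper_width: 0.0856
gripper_force: 0.0
```

```bash
python3 -c "
from h import *
c=cap('wrist','w6');go(.48,-.48,.3,86)
s=cap('scene','s6')['img'][100:250,170:450]
cv2.imwrite('pics/w6b.png',np.vstack([cv2.resize(c['img'],(640,400))[:330],cv2.resize(s,(640,270))[:,:,:] if 0 else cv2.copyMakeBorder(cv2.resize(s,(504,270)),0,0,0,136,0)]))"
```

```text
t 20.9 pos [ 0.4746 -0.4762  0.2766] yaw 86.01 tilt 0.02 w 0.086 F [-1.1  0.3  0.5] q6 -0.79
 -> rz total 0.0000 ; dx -0.034 dy 0.057 dz -0.234
```

View pics/w6b.png

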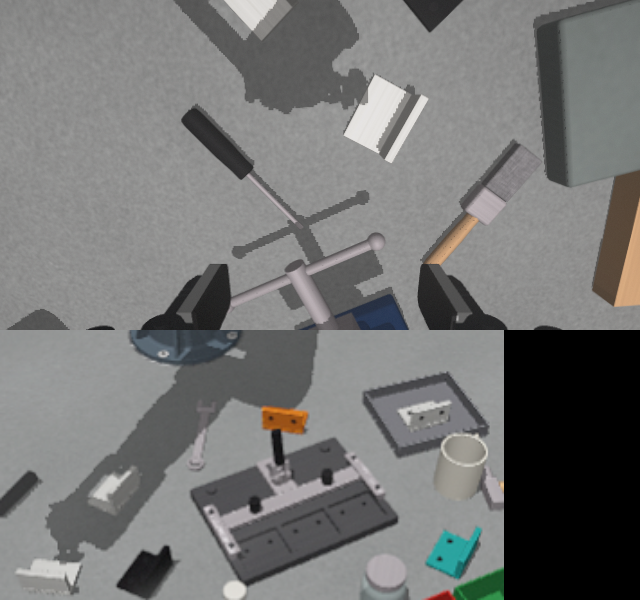

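The drilled bracket stands in the tray, the bar is back and the pockets are empty. In the wrist view, blank B's web top runs (428,97)–(390,162) and its flange corners are (376,74), (344,135).

Run:
```python
from h import *
C=load('w6'); m=lambda *a:np.array(a)/1000
B=m([30,40,50],[30,-40,50],[-30,40,8],[-30,-40,8])
p=fit([(C,B,[[428,97],[390,162],[376,74],[344,135]])],[.546,-.42,-.49])
g=W(p,m([25,0,50]))[0]; print(g, np.degrees(p[2])+90); go(g[0],g[1],.11,np.degrees(p[2])+90)
```

```text
fit [ 0.5459 -0.4238 -0.5403] res [0.9, 0.5, 1.3, 0.9, -1.3, -1.0, -1.3, -0.4]
[ 0.56731523 -0.43666705  0.05      ] 59.04405962080233
t 20.9 pos [ 0.4748 -0.4758  0.2768] yaw 86.05 tilt 0.01 w 0.085 F [ 0.1 -0.3 -0. ] q6 -0.79
 -> rz total 0.1500 ; dx 0.811 dy 0.592 dz 1.668
```

Request:
jog_arm --motion '[{"claw":0.3,"dx":0,"dy":0,"dz":0,"rx":0,"ry":0,"rz":0.0375},{"claw":0.3,"dx":0,"dy":0,"dz":0,"rx":0,"ry":0,"rz":0.0375},{"claw":0.3,"dx":0,"dy":0,"dz":0,"rx":0,"ry":0,"rz":0.0375},{"claw":0.3,"dx":0,"dy":0,"dz":0,"rx":0,"ry":0,"rz":0.0375},{"claw":0.3,"dx":0.135,"dy":0.099,"dz":0,"rx":0,"ry":0,"rz":0},{"claw":0.3,"dx":0.135,"dy":0.099,"dz":0,"rx":0,"ry":0,"rz":0},{"claw":0.3,"dx":0.135,"dy":0.099,"dz":0,"rx":0,"ry":0,"rz":0},{"claw":0.3,"dx":0.135,"dy":0.099,"dz":0,"rx":0,"ry":0,"rz":0},{"claw":0.3,"dx":0.135,"dy":0.099,"dz":0.25,"rx":0,"ry":0,"rz":0},{"claw":0.3,"dx":0.135,"dy":0.099,"dz":0.25,"rx":0,"ry":0,"rz":0},{"claw":0.3,"dx":0,"dy":0,"dz":0.25,"rx":0,"ry":0,"rz":0},{"claw":0.3,"dx":0,"dy":0,"dz":0.25,"rx":0,"ry":0,"rz":0},{"claw":0.3,"dx":0,"dy":0,"dz":0.25,"rx":0,"ry":0,"rz":0},{"claw":0.3,"dx":0,"dy":0,"dz":0.25,"rx":0,"ry":0,"rz":0},{"claw":0.3,"dx":0,"dy":0,"dz":0,"rx":0,"ry":0,"rz":0},{"claw":0.3,"dx":0,"dy":0,"dz":0,"rx":0,"ry":0,"rz":0}]'

```text
t: 22.5
tcp_pos: [0.5681, -0.4375, 0.1267]
tool_rot: [-2.733, -1.549, 0.0]
force: [-0.0, -0.2, 1.0]
gripper_width: 0.0597
gripper_force: 0.0
```

Run:
```python
from h import *
c=cap('wrist','w7');go(.5673,-.4367,.0193,59.04)
p=[.5459,-.4238,-.5403]
B=np.array([[30,40,50],[30,-40,50],[20,40,50],[20,-40,50],[-30,40,8],[-30,-40,8]])/1000
print(proj(c,W(p,B)).round().tolist())
im=c['img'].copy()
for q in proj(c,W(p,B)): cv2.circle(im,tuple(int(v) for v in q.round()),2,(0,0,255),-1)
cv2.imwrite('pics/w7b.png',im)
```

```text
t 22.6 pos [ 0.5683 -0.4379  0.1277] yaw 59.06 tilt 0.10 w 0.059 F [-0.  -0.4  0.8] q6 -0.18
 -> rz total 0.0001 ; dx 0.005 dy -0.015 dz 1.084
[[332.0, 159.0], [331.0, 265.0], [317.0, 159.0], [318.0, 265.0], [255.0, 149.0], [261.0, 241.0]]
```

View pics/w7b.png

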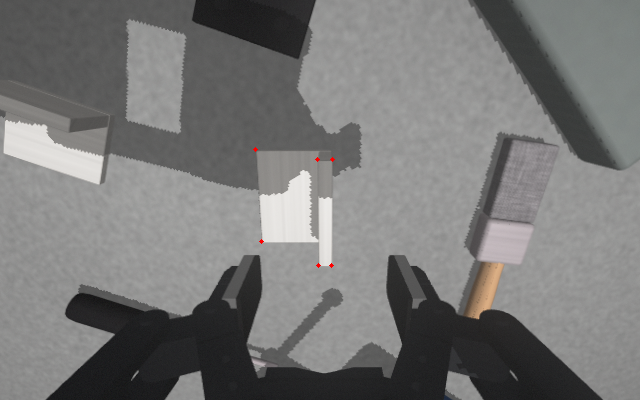

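The web top at (325,160–266) matches the prediction and is centred between the fingers. I'll grip.

Request:
jog_arm --motion '[{"claw":0.3,"dx":0.005,"dy":-0.015,"dz":0.25,"rx":0,"ry":0,"rz":0},{"claw":0.3,"dx":0,"dy":0,"dz":0.25,"rx":0,"ry":0,"rz":0},{"claw":0.3,"dx":0,"dy":0,"dz":0.25,"rx":0,"ry":0,"rz":0},{"claw":0.3,"dx":0,"dy":0,"dz":0.23,"rx":0,"ry":0,"rz":0},{"claw":0.3,"dx":0,"dy":0,"dz":0.1,"rx":0,"ry":0,"rz":0},{"claw":0.3,"dx":0,"dy":0,"dz":0,"rx":0,"ry":0,"rz":0},{"claw":1,"dx":0,"dy":0,"dz":0,"rx":0,"ry":0,"rz":0},{"claw":1,"dx":0,"dy":0,"dz":0,"rx":0,"ry":0,"rz":0},{"claw":1,"dx":0,"dy":0,"dz":0,"rx":0,"ry":0,"rz":0},{"claw":1,"dx":0,"dy":0,"dz":0,"rx":0,"ry":0,"rz":0},{"claw":1,"dx":0,"dy":0,"dz":0,"rx":0,"ry":0,"rz":0},{"claw":1,"dx":0,"dy":0,"dz":0,"rx":0,"ry":0,"rz":0}]'

```text
t: 23.75
tcp_pos: [0.5669, -0.4372, 0.0197]
tool_rot: [2.732, 1.546, 0.001]
force: [0.7, 0.8, 6.6]
gripper_width: 0.0093
gripper_force: 59.6
```

Request:
jog_arm --motion '[{"claw":1,"dx":0,"dy":0,"dz":-0.1,"rx":0,"ry":0,"rz":0},{"claw":1,"dx":0,"dy":0,"dz":-0.3,"rx":0,"ry":0,"rz":0},{"claw":1,"dx":0,"dy":0,"dz":-0.4,"rx":0,"ry":0,"rz":0},{"claw":1,"dx":0,"dy":0,"dz":-0.4,"rx":0,"ry":0,"rz":0},{"claw":1,"dx":0,"dy":0,"dz":-0.4,"rx":0,"ry":0,"rz":0},{"claw":1,"dx":0,"dy":0,"dz":0,"rx":0,"ry":0,"rz":-0.038},{"claw":1,"dx":0,"dy":0,"dz":0,"rx":0,"ry":0,"rz":-0.038},{"claw":1,"dx":0,"dy":0,"dz":0,"rx":0,"ry":0,"rz":-0.038},{"claw":1,"dx":0,"dy":0,"dz":0,"rx":0,"ry":0,"rz":-0.038},{"claw":1,"dx":0,"dy":0,"dz":0,"rx":0,"ry":0,"rz":-0.036},{"claw":1,"dx":0,"dy":0,"dz":0,"rx":0,"ry":0,"rz":0},{"claw":1,"dx":0,"dy":0,"dz":0,"rx":0,"ry":0,"rz":0}]'

```text
t: 24.95
tcp_pos: [0.5661, -0.4365, 0.1784]
tool_rot: [-2.169, -2.272, -0.0]
force: [-0.2, 0.4, -2.8]
gripper_width: 0.0095
gripper_force: 58.7
```

Run:
```python
from h import *
c=cap('wrist','w8');go(.6593,.0900,.15,92.86)
a=load('w5')['img'][150:360,200:400]; b=c['img'][150:360,200:400]
# project model of held bracket in tool frame for both (fit tool-x offset later)
cv2.imwrite('pics/w8b.png',np.hstack([cv2.resize(a,(400,420),interpolation=2),cv2.resize(b,(400,420),interpolation=2)]))
```

```text
t 25.0 pos [ 0.5661 -0.4365  0.1784] yaw 92.67 tilt 0.02 w 0.009 F [ 0.7  0.5 -1.9] q6 -0.77
 -> rz total -0.0010 ; dx 5.212 dy 1.193 dz 0.284
```

View pics/w8b.png

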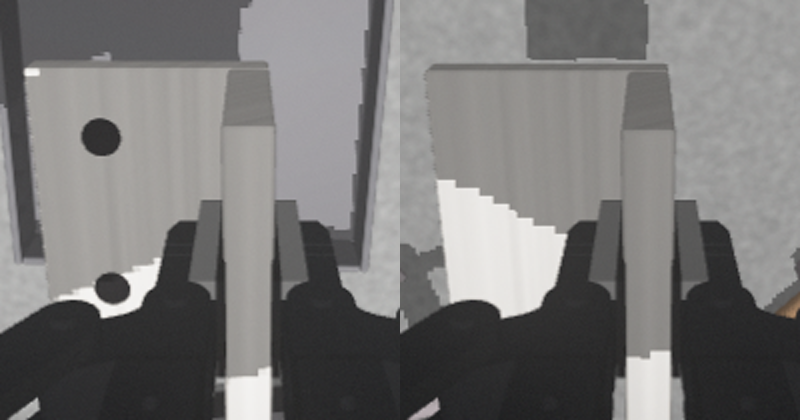

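Compared with the drilled bracket in the hand (left half), the blank (right half) has its web end about 2 px lower, i.e. some 0.7 mm toward tool −x. Otherwise it sits squarely. I'll carry it to the left pocket with that correction.

Request:
jog_arm --motion '[{"claw":1,"dx":0.373,"dy":0.085,"dz":0,"rx":0,"ry":0,"rz":-0.001},{"claw":1,"dx":0.373,"dy":0.085,"dz":0,"rx":0,"ry":0,"rz":0},{"claw":1,"dx":0.373,"dy":0.085,"dz":0,"rx":0,"ry":0,"rz":0},{"claw":1,"dx":0.373,"dy":0.085,"dz":0,"rx":0,"ry":0,"rz":0},{"claw":1,"dx":0.373,"dy":0.085,"dz":0,"rx":0,"ry":0,"rz":0},{"claw":1,"dx":0.373,"dy":0.085,"dz":0,"rx":0,"ry":0,"rz":0},{"claw":1,"dx":0.373,"dy":0.085,"dz":0,"rx":0,"ry":0,"rz":0},{"claw":1,"dx":0.373,"dy":0.085,"dz":0,"rx":0,"ry":0,"rz":0},{"claw":1,"dx":0.373,"dy":0.085,"dz":0,"rx":0,"ry":0,"rz":0},{"claw":1,"dx":0.373,"dy":0.085,"dz":0,"rx":0,"ry":0,"rz":0},{"claw":1,"dx":0.373,"dy":0.085,"dz":0,"rx":0,"ry":0,"rz":0},{"claw":1,"dx":0.373,"dy":0.085,"dz":0,"rx":0,"ry":0,"rz":0},{"claw":1,"dx":0.373,"dy":0.085,"dz":0,"rx":0,"ry":0,"rz":0},{"claw":1,"dx":0.373,"dy":0.085,"dz":0,"rx":0,"ry":0,"rz":0},{"claw":1,"dx":0,"dy":0,"dz":0,"rx":0,"ry":0,"rz":0},{"claw":1,"dx":0,"dy":0,"dz":0,"rx":0,"ry":0,"rz":0}]'

```text
t: 26.6
tcp_pos: [0.6574, 0.0918, 0.1782]
tool_rot: [2.162, 2.279, -0.001]
force: [-0.1, -0.4, -3.3]
gripper_width: 0.0088
gripper_force: 58.9
```

```bash
python3 -c "
from h import *
go(.6593,.0907,.045,92.86)"
```

```text
t 26.6 pos [0.6574 0.0918 0.1782] yaw 93.02 tilt 0.02 w 0.009 F [-0.1 -0.4 -3.3] q6 0.02
 -> rz total 0.0009 ; dx -0.011 dy 0.018 dz 1.332
```

Request:
jog_arm --motion '[{"claw":1,"dx":-0.011,"dy":0.018,"dz":0.25,"rx":0,"ry":0,"rz":0.0009},{"claw":1,"dx":0,"dy":0,"dz":0.3,"rx":0,"ry":0,"rz":0},{"claw":1,"dx":0,"dy":0,"dz":0.3,"rx":0,"ry":0,"rz":0},{"claw":1,"dx":0,"dy":0,"dz":0.3,"rx":0,"ry":0,"rz":0},{"claw":1,"dx":0,"dy":0,"dz":0.18,"rx":0,"ry":0,"rz":0},{"claw":1,"dx":0,"dy":0,"dz":0,"rx":0,"ry":0,"rz":0},{"claw":1,"dx":0,"dy":0,"dz":0,"rx":0,"ry":0,"rz":0}]'

```text
t: 27.3
tcp_pos: [0.66, 0.0896, 0.0463]
tool_rot: [2.166, 2.275, 0.001]
force: [0.0, 0.5, -2.7]
gripper_width: 0.0085
gripper_force: 58.8
```

```bash
python3 -c "
from h import *
for i in range(3): go(.6593,.0907,.0313,92.86)
c=cap('wrist','w9')
go(.6593,.0907,.0313,92.86)
cv2.imwrite('pics/w9b.png',cv2.resize(c['img'][60:330,150:500],(778,600),interpolation=2))"
```

```text
t 27.3 pos [0.66   0.0896 0.0463] yaw 92.81 tilt 0.06 w 0.009 F [ 0.   0.5 -2.7] q6 0.02
 -> rz total -0.0003 ; dx 0.011 dy -0.007 dz 0.150
t 27.3 pos [0.66   0.0896 0.0463] yaw 92.81 tilt 0.06 w 0.009 F [ 0.   0.5 -2.7] q6 0.02
 -> rz total -0.0003 ; dx 0.011 dy -0.007 dz 0.150
t 27.3 pos [0.66   0.0896 0.0463] yaw 92.81 tilt 0.06 w 0.009 F [ 0.   0.5 -2.7] q6 0.02
 -> rz total -0.0003 ; dx 0.011 dy -0.007 dz 0.150
t 27.4 pos [0.6604 0.0898 0.0469] yaw 92.83 tilt 0.13 w 0.009 F [-0.7 -0.7 -1.5] q6 0.02
 -> rz total -0.0002 ; dx 0.009 dy -0.011 dz 0.156
```

View pics/w9b.png

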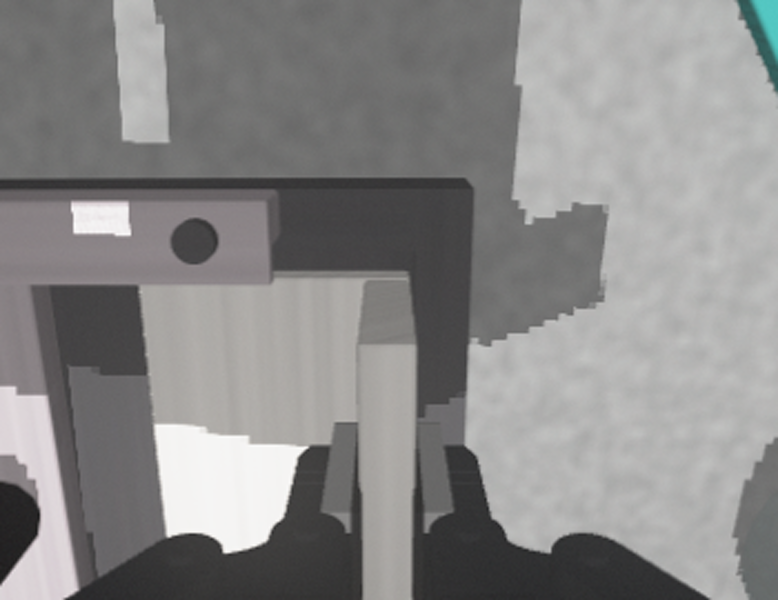

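The bracket hovers over the left pocket, parallel to the plate edge, with its corner by the pocket corner. I'll lower it.

Request:
jog_arm --motion '[{"claw":1,"dx":0.006,"dy":-0.008,"dz":0,"rx":0,"ry":0,"rz":0},{"claw":1,"dx":0,"dy":0,"dz":0.04,"rx":0,"ry":0,"rz":0},{"claw":1,"dx":0,"dy":0,"dz":0.04,"rx":0,"ry":0,"rz":0},{"claw":1,"dx":0,"dy":0,"dz":0,"rx":0,"ry":0,"rz":0}]'

```text
t: 27.75
tcp_pos: [0.6584, 0.0907, 0.0368]
tool_rot: [-2.165, -2.276, 0.0]
force: [0.6, -0.8, -2.6]
gripper_width: 0.0091
gripper_force: 58.9
```

Request:
jog_arm --motion '[{"claw":1,"dx":0,"dy":0,"dz":0.03,"rx":0,"ry":0,"rz":0},{"claw":1,"dx":0,"dy":0,"dz":0.02,"rx":0,"ry":0,"rz":0},{"claw":1,"dx":0,"dy":0,"dz":0,"rx":0,"ry":0,"rz":0}]'

```text
t: 28.05
tcp_pos: [0.6584, 0.0907, 0.0319]
tool_rot: [-2.165, -2.276, 0.001]
force: [0.2, -0.4, -2.4]
gripper_width: 0.009
gripper_force: 58.9
```

Request:
jog_arm --motion '[{"claw":1,"dx":0,"dy":0,"dz":0.01,"rx":0,"ry":0,"rz":0},{"claw":1,"dx":0,"dy":0,"dz":0,"rx":0,"ry":0,"rz":0},{"claw":1,"dx":0,"dy":0,"dz":0,"rx":0,"ry":0,"rz":0}]'

```text
t: 28.35
tcp_pos: [0.6587, 0.0907, 0.0316]
tool_rot: [2.165, 2.276, 0.0]
force: [-2.0, 0.1, 1.3]
gripper_width: 0.0093
gripper_force: 59.5
```

Request:
jog_arm --motion '[{"claw":0.3,"dx":0,"dy":0,"dz":0,"rx":0,"ry":0,"rz":0},{"claw":0.3,"dx":0,"dy":0,"dz":0,"rx":0,"ry":0,"rz":0},{"claw":0.3,"dx":0,"dy":0,"dz":-0.1,"rx":0,"ry":0,"rz":0},{"claw":0.3,"dx":0,"dy":0,"dz":-0.3,"rx":0,"ry":0,"rz":0},{"claw":0.3,"dx":0,"dy":0,"dz":-0.4,"rx":0,"ry":0,"rz":0},{"claw":0.3,"dx":0,"dy":0,"dz":-0.45,"rx":0,"ry":0,"rz":0},{"claw":0.3,"dx":0,"dy":0,"dz":-0.45,"rx":0,"ry":0,"rz":0},{"claw":0.3,"dx":0,"dy":0,"dz":0,"rx":0,"ry":0,"rz":-0.0448},{"claw":0.3,"dx":0,"dy":0,"dz":0,"rx":0,"ry":0,"rz":-0.0448},{"claw":0.3,"dx":0,"dy":0,"dz":0,"rx":0,"ry":0,"rz":-0.0448},{"claw":0.3,"dx":0,"dy":0,"dz":0,"rx":0,"ry":0,"rz":-0.0448},{"claw":0.3,"dx":0,"dy":0,"dz":0,"rx":0,"ry":0,"rz":0}]'

```text
t: 29.55
tcp_pos: [0.6587, 0.0907, 0.2021]
tool_rot: [1.444, 2.789, 0.001]
force: [0.4, -0.5, 0.1]
gripper_width: 0.0597
gripper_force: 0.0
```

```bash
python3 -c "
from h import *
go(.43,-.29,.22,125)"
```

```text
t 29.6 pos [0.6587 0.0907 0.2021] yaw 125.25 tilt 0.04 w 0.060 F [ 0.4 -0.5  0.1] q6 -0.55
 -> rz total 0.0014 ; dx -1.807 dy -4.057 dz -0.179
```

12 rows of dx −0.15, dy −0.338.

Request:
jog_arm --motion '[{"claw":0.3,"dx":-0.15,"dy":-0.338,"dz":-0.015,"rx":0,"ry":0,"rz":0.0014},{"claw":0.3,"dx":-0.15,"dy":-0.338,"dz":-0.015,"rx":0,"ry":0,"rz":0},{"claw":0.3,"dx":-0.15,"dy":-0.338,"dz":-0.015,"rx":0,"ry":0,"rz":0},{"claw":0.3,"dx":-0.15,"dy":-0.338,"dz":-0.015,"rx":0,"ry":0,"rz":0},{"claw":0.3,"dx":-0.15,"dy":-0.338,"dz":-0.015,"rx":0,"ry":0,"rz":0},{"claw":0.3,"dx":-0.15,"dy":-0.338,"dz":-0.015,"rx":0,"ry":0,"rz":0},{"claw":0.3,"dx":-0.15,"dy":-0.338,"dz":-0.015,"rx":0,"ry":0,"rz":0},{"claw":0.3,"dx":-0.15,"dy":-0.338,"dz":-0.015,"rx":0,"ry":0,"rz":0},{"claw":0.3,"dx":-0.15,"dy":-0.338,"dz":-0.015,"rx":0,"ry":0,"rz":0},{"claw":0.3,"dx":-0.15,"dy":-0.338,"dz":-0.015,"rx":0,"ry":0,"rz":0},{"claw":0.3,"dx":-0.15,"dy":-0.338,"dz":-0.015,"rx":0,"ry":0,"rz":0},{"claw":0.3,"dx":-0.15,"dy":-0.338,"dz":-0.015,"rx":0,"ry":0,"rz":0},{"claw":0.3,"dx":0,"dy":0,"dz":0,"rx":0,"ry":0,"rz":0},{"claw":0.3,"dx":0,"dy":0,"dz":0,"rx":0,"ry":0,"rz":0}]'

```text
t: 30.95
tcp_pos: [0.4287, -0.2894, 0.2197]
tool_rot: [1.46, 2.781, 0.0]
force: [-0.4, -0.6, 0.2]
gripper_width: 0.0597
gripper_force: 0.0
```

Run:
```python
from h import *
c=cap('wrist','w10');go(.43,-.266,.1,125)
s=cap('scene','s10')['img'][120:270,170:450]
im=c['img'].copy(); p=[.4098,-.2798,.6128]
B=np.array([[30,40,50],[30,-40,50],[20,40,50],[20,-40,50],[-30,40,8],[-30,-40,8]])/1000
print(proj(c,W(p,B)).round().tolist())
cv2.imwrite('pics/w10b.png',np.vstack([im[:330],cv2.copyMakeBorder(cv2.resize(s,(504,270)),0,0,0,136,0)]))
```

```text
t 31.0 pos [ 0.4291 -0.2887  0.2195] yaw 124.71 tilt 0.02 w 0.060 F [0.3 0.7 0.7] q6 -1.29
 -> rz total -0.0016 ; dx 0.181 dy 0.138 dz 1.195
[[344.0, 121.0], [343.0, 203.0], [333.0, 121.0], [333.0, 203.0], [284.0, 119.0], [288.0, 192.0]]
```

View pics/w10b.png

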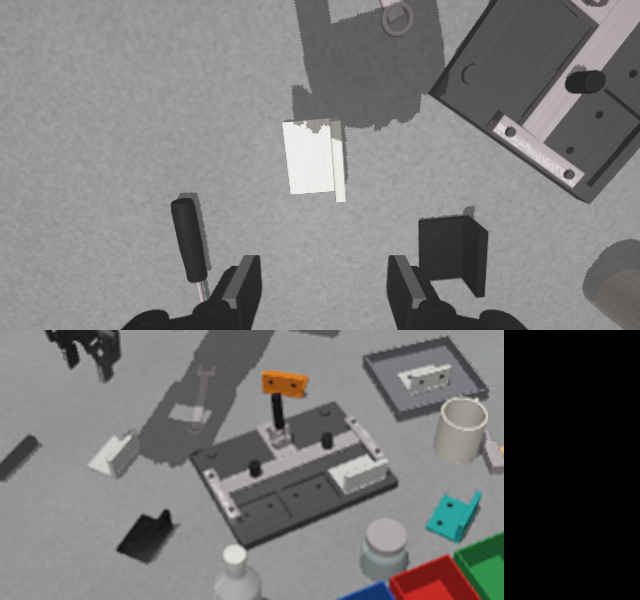

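The blank in the left pocket sits level. Blank A is at (315,160): web top (340,121)–(345,201), flange corners (283,121), (291,194). That was my last picture, so from here I measure numerically.

Run:
```python
from h import *
C=load('w10'); m=lambda *a:np.array(a)/1000
B=m([30,40,50],[30,-40,50],[20,40,50],[20,-40,50],[-30,40,8],[-30,-40,8])
p=fit([(C,B,[[340.5,121],[345,201.5],[331,121],[336,201.5],[283,121],[291,194]])],[.4098,-.2798,.613])
# numeric check: white blob
g=C['img'][100:215,270:355].min(2); _,b=cv2.threshold(g,150,255,0)
k,_=cv2.findContours(b,cv2.RETR_EXTERNAL,cv2.CHAIN_APPROX_SIMPLE); k=max(k,key=cv2.contourArea)
print((cv2.approxPolyDP(k,3,True).reshape(-1,2)+[270,100]).tolist())
gp=W(p,m([25,0,50]))[0]; a=np.degrees(p[2])+90; print(gp,a); go(gp[0],gp[1],.125,a)
```

```text
fit [ 0.4104 -0.2801  0.6742] res [1.0, -1.1, 0.8, 0.3, -0.3, -0.3, -0.2, 1.0, -0.5, 0.3, -0.8, -0.0]
[[270, 100], [270, 214], [354, 214], [354, 129], [345, 128], [349, 163], [345, 184], [341, 141], [330, 137], [330, 127], [323, 124], [313, 133], [306, 127], [306, 121], [299, 126], [283, 122], [293, 118], [290, 100]]
[ 0.42993887 -0.26451142  0.05      ] 128.6272876931546
t 31.1 pos [ 0.4293 -0.2883  0.2195] yaw 124.79 tilt 0.01 w 0.060 F [-0.5 -0.4 -0.5] q6 -1.29
 -> rz total -0.0213 ; dx 0.182 dy 0.154 dz 0.945
```

Request:
jog_arm --motion '[{"claw":0.3,"dx":0,"dy":0,"dz":0,"rx":0,"ry":0,"rz":-0.0213},{"claw":0.3,"dx":0.09,"dy":0.077,"dz":0.2,"rx":0,"ry":0,"rz":0},{"claw":0.3,"dx":0.09,"dy":0.077,"dz":0.25,"rx":0,"ry":0,"rz":0},{"claw":0.3,"dx":0,"dy":0,"dz":0.25,"rx":0,"ry":0,"rz":0},{"claw":0.3,"dx":0,"dy":0,"dz":0.25,"rx":0,"ry":0,"rz":0},{"claw":0.3,"dx":0,"dy":0,"dz":0,"rx":0,"ry":0,"rz":0},{"claw":0.3,"dx":0,"dy":0,"dz":0,"rx":0,"ry":0,"rz":0}]'

```text
t: 31.75
tcp_pos: [0.4302, -0.2648, 0.1248]
tool_rot: [-1.359, -2.832, -0.0]
force: [-0.3, 0.5, 0.2]
gripper_width: 0.0594
gripper_force: 0.0
```

Run:
```python
from h import *
go(.42994,-.2645,.0193,128.63); C=cap('wrist','w11')
p=[.4104,-.2801,.6742]
B=np.array([[30,40,50],[30,-40,50],[20,40,50],[20,-40,50],[-30,40,8],[-30,-40,8]])/1000
q=proj(C,W(p,B)); print(q.round(1).tolist())
g=C['img'].min(2)
for r in (200,215,230,245): # web rows / flange edges: brightness along row
    e=np.diff(g[r,230:360].astype(int)); i=np.where(abs(e)>18)[0]; print(r,[(int(k)+230,int(e[k])) for k in i])
for col in (300,(int(q[0:4,0].mean()))):
    e=np.diff(g[110:300,col].astype(int)); i=np.where(abs(e)>18)[0]; print(col,[(int(k)+110,int(e[k])) for k in i])
```

```text
t 31.8 pos [ 0.4302 -0.2648  0.1248] yaw 128.73 tilt 0.01 w 0.059 F [-0.3  0.5  0.2] q6 -1.32
 -> rz total 0.0005 ; dx 0.004 dy -0.000 dz 1.055
[[330.0, 159.8], [329.2, 266.3], [315.0, 159.8], [315.7, 266.3], [253.2, 149.9], [259.2, 242.3]]
200 [(255, 62), (256, 20), (327, -70), (328, -46), (333, 48)]
215 [(256, 47), (257, 22), (327, -67), (328, -48), (335, 42)]
230 [(257, 44), (258, 21), (327, -56), (328, -55), (331, 39)]
245 [(314, 31), (315, 24), (327, -41), (328, -28)]
300 [(111, 20), (112, -19), (114, 21), (118, 39), (119, -25), (121, 29), (124, -37), (150, 30), (174, 63), (175, 24), (242, -61)]
322 [(160, 29), (191, 87), (266, -50)]
```

Predicted edges agree to about 1 px. Gripping.

Request:
jog_arm --motion '[{"claw":0.3,"dx":0,"dy":0,"dz":0.25,"rx":0,"ry":0,"rz":0},{"claw":0.3,"dx":0,"dy":0,"dz":0.25,"rx":0,"ry":0,"rz":0},{"claw":0.3,"dx":0,"dy":0,"dz":0.25,"rx":0,"ry":0,"rz":0},{"claw":0.3,"dx":0,"dy":0,"dz":0.2,"rx":0,"ry":0,"rz":0},{"claw":0.3,"dx":0,"dy":0,"dz":0.105,"rx":0,"ry":0,"rz":0},{"claw":0.3,"dx":0,"dy":0,"dz":0,"rx":0,"ry":0,"rz":0},{"claw":1,"dx":0,"dy":0,"dz":0,"rx":0,"ry":0,"rz":0},{"claw":1,"dx":0,"dy":0,"dz":0,"rx":0,"ry":0,"rz":0},{"claw":1,"dx":0,"dy":0,"dz":0,"rx":0,"ry":0,"rz":0},{"claw":1,"dx":0,"dy":0,"dz":0,"rx":0,"ry":0,"rz":0},{"claw":1,"dx":0,"dy":0,"dz":0,"rx":0,"ry":0,"rz":0},{"claw":1,"dx":0,"dy":0,"dz":0,"rx":0,"ry":0,"rz":0}]'

```text
t: 33.0
tcp_pos: [0.4301, -0.2656, 0.0196]
tool_rot: [1.359, 2.831, -0.0]
force: [-1.3, 1.7, 8.0]
gripper_width: 0.0092
gripper_force: 59.0
```

Request:
jog_arm --motion '[{"claw":1,"dx":0,"dy":0,"dz":-0.1,"rx":0,"ry":0,"rz":0},{"claw":1,"dx":0,"dy":0,"dz":-0.3,"rx":0,"ry":0,"rz":0},{"claw":1,"dx":0,"dy":0,"dz":-0.4,"rx":0,"ry":0,"rz":0},{"claw":1,"dx":0,"dy":0,"dz":-0.4,"rx":0,"ry":0,"rz":0},{"claw":1,"dx":0,"dy":0,"dz":-0.4,"rx":0,"ry":0,"rz":0},{"claw":1,"dx":0,"dy":0,"dz":-0.2,"rx":0,"ry":0,"rz":0},{"claw":1,"dx":0,"dy":0,"dz":0,"rx":0,"ry":0,"rz":0.04},{"claw":1,"dx":0,"dy":0,"dz":0,"rx":0,"ry":0,"rz":0.04},{"claw":1,"dx":0,"dy":0,"dz":0,"rx":0,"ry":0,"rz":0.04},{"claw":1,"dx":0,"dy":0,"dz":0,"rx":0,"ry":0,"rz":0.04},{"claw":1,"dx":0,"dy":0,"dz":0,"rx":0,"ry":0,"rz":0.039},{"claw":1,"dx":0,"dy":0,"dz":0,"rx":0,"ry":0,"rz":0},{"claw":1,"dx":0,"dy":0,"dz":0,"rx":0,"ry":0,"rz":0}]'

```text
t: 34.3
tcp_pos: [0.4295, -0.2652, 0.199]
tool_rot: [-2.161, -2.281, -0.0]
force: [1.1, -0.2, -1.7]
gripper_width: 0.0092
gripper_force: 58.7
```

Run:
```python
from h import *
C=cap('wrist','w12')
for f in ('w5','w8','w9','w12'):
    g=load(f)['img'].min(2).astype(int); o=[]
    for col in (322,325,327):
        e=np.diff(g[170:240,col]); o.append([(int(k)+170,int(e[k])) for k in np.where(abs(e)>10)[0]])
    e=np.diff(g[225,300:345]); print(f,o,'row225',[(int(k)+300,int(e[k])) for k in np.where(abs(e)>15)[0]])
# mid pocket target: reference left (.6593,.0900) shifted -92 along fixture y
y=.0495; print('mid ref',.6593+.092*np.sin(y),.0900-.092*np.cos(y)); go(.6638,-.0019,.2,92.86)
```

```text
w5 [[(179, -22), (180, -21), (183, 16), (184, -20), (212, 28)], [(179, -20), (180, -23), (183, 12), (184, -18), (212, 30)], [(179, -21), (180, -22), (183, 14), (184, -15), (212, 28)]] row225 [(309, -19)]
w8 [[(179, 57), (180, -11), (181, -36), (184, 18), (185, -16), (214, 24)], [(180, -13), (181, -38), (184, 16), (185, -17), (214, 26)], [(180, -14), (181, -39), (184, 17), (185, -18), (214, 23)]] row225 [(337, 18)]
w9 [[(180, 11), (181, 41), (184, 29), (185, -27), (214, 27)], [(180, 13), (181, 39), (184, 27), (185, -29), (214, 30)], [(180, 13), (181, 40), (184, 27), (185, -28), (214, 26)]] row225 [(309, -19), (336, -46), (337, -35)]
w12 [[(179, -34), (180, -15), (212, 23)], [(179, -35), (180, -11), (212, 22)], [(179, -39), (180, -12), (212, 22)]] row225 [(309, -17), (337, 23)]
mid ref 0.6638521404880781 -0.0018873115123997919
t 34.4 pos [ 0.4295 -0.2652  0.199 ] yaw 93.07 tilt 0.00 w 0.009 F [-0.2 -1.  -2.6] q6 -0.70
 -> rz total 0.0012 ; dx 2.513 dy 2.471 dz -0.010
```

Request:
jog_arm --motion '[{"claw":1,"dx":0.251,"dy":0.247,"dz":0,"rx":0,"ry":0,"rz":0.0012},{"claw":1,"dx":0.251,"dy":0.247,"dz":0,"rx":0,"ry":0,"rz":0},{"claw":1,"dx":0.251,"dy":0.247,"dz":0,"rx":0,"ry":0,"rz":0},{"claw":1,"dx":0.251,"dy":0.247,"dz":0,"rx":0,"ry":0,"rz":0},{"claw":1,"dx":0.251,"dy":0.247,"dz":0,"rx":0,"ry":0,"rz":0},{"claw":1,"dx":0.251,"dy":0.247,"dz":0,"rx":0,"ry":0,"rz":0},{"claw":1,"dx":0.251,"dy":0.247,"dz":0,"rx":0,"ry":0,"rz":0},{"claw":1,"dx":0.251,"dy":0.247,"dz":0,"rx":0,"ry":0,"rz":0},{"claw":1,"dx":0.251,"dy":0.247,"dz":0,"rx":0,"ry":0,"rz":0},{"claw":1,"dx":0.251,"dy":0.247,"dz":0,"rx":0,"ry":0,"rz":0},{"claw":1,"dx":0,"dy":0,"dz":0,"rx":0,"ry":0,"rz":0},{"claw":1,"dx":0,"dy":0,"dz":0,"rx":0,"ry":0,"rz":0}]'

```text
t: 35.55
tcp_pos: [0.6645, -0.0025, 0.1983]
tool_rot: [-2.165, -2.275, 0.001]
force: [0.0, -0.7, -1.7]
gripper_width: 0.0088
gripper_force: 59.2
```

```bash
python3 -c "
from h import *
go(.6638,-.0019,.045,92.86)"
```

```text
t 35.5 pos [ 0.6645 -0.0025  0.1983] yaw 92.85 tilt 0.06 w 0.009 F [ 0.  -0.7 -1.7] q6 -0.12
 -> rz total -0.0001 ; dx 0.006 dy -0.006 dz 1.533
```

Request:
jog_arm --motion '[{"claw":1,"dx":0.005,"dy":-0.004,"dz":0.25,"rx":0,"ry":0,"rz":0},{"claw":1,"dx":0,"dy":0,"dz":0.3,"rx":0,"ry":0,"rz":0},{"claw":1,"dx":0,"dy":0,"dz":0.3,"rx":0,"ry":0,"rz":0},{"claw":1,"dx":0,"dy":0,"dz":0.3,"rx":0,"ry":0,"rz":0},{"claw":1,"dx":0,"dy":0,"dz":0.25,"rx":0,"ry":0,"rz":0},{"claw":1,"dx":0,"dy":0,"dz":0.13,"rx":0,"ry":0,"rz":0},{"claw":1,"dx":0,"dy":0,"dz":0,"rx":0,"ry":0,"rz":0},{"claw":1,"dx":0,"dy":0,"dz":0,"rx":0,"ry":0,"rz":0}]'

```text
t: 36.35
tcp_pos: [0.6647, -0.0029, 0.047]
tool_rot: [2.168, 2.272, 0.001]
force: [0.2, 0.4, -2.2]
gripper_width: 0.0093
gripper_force: 59.1
```

```bash
python3 -c "
from h import *
go(.6638,-.0019,.0316,92.86)"
```

```text
t 36.4 pos [ 0.6647 -0.0029  0.047 ] yaw 92.67 tilt 0.07 w 0.009 F [ 0.2  0.4 -2.2] q6 -0.12
 -> rz total -0.0010 ; dx 0.010 dy -0.008 dz 0.154
```

Request:
jog_arm --motion '[{"claw":1,"dx":0.008,"dy":-0.008,"dz":0,"rx":0,"ry":0,"rz":-0.001},{"claw":1,"dx":0,"dy":0,"dz":0.04,"rx":0,"ry":0,"rz":0},{"claw":1,"dx":0,"dy":0,"dz":0.04,"rx":0,"ry":0,"rz":0},{"claw":1,"dx":0,"dy":0,"dz":0,"rx":0,"ry":0,"rz":0}]'

```text
t: 36.75
tcp_pos: [0.663, -0.0017, 0.0373]
tool_rot: [-2.165, -2.276, 0.001]
force: [-0.3, -0.5, -2.6]
gripper_width: 0.0092
gripper_force: 59.1
```

Request:
jog_arm --motion '[{"claw":1,"dx":0,"dy":0,"dz":0.03,"rx":0,"ry":0,"rz":0},{"claw":1,"dx":0,"dy":0,"dz":0.02,"rx":0,"ry":0,"rz":0},{"claw":1,"dx":0,"dy":0,"dz":0.01,"rx":0,"ry":0,"rz":0},{"claw":1,"dx":0,"dy":0,"dz":0.01,"rx":0,"ry":0,"rz":0},{"claw":1,"dx":0,"dy":0,"dz":0,"rx":0,"ry":0,"rz":0}]'

```text
t: 37.25
tcp_pos: [0.6633, -0.0017, 0.0316]
tool_rot: [-2.165, -2.276, 0.0]
force: [-4.2, 1.0, 6.8]
gripper_width: 0.0089
gripper_force: 60.6
```

Request:
jog_arm --motion '[{"claw":0.3,"dx":0,"dy":0,"dz":0,"rx":0,"ry":0,"rz":0},{"claw":0.3,"dx":0,"dy":0,"dz":0,"rx":0,"ry":0,"rz":0},{"claw":0.3,"dx":0,"dy":0,"dz":-0.1,"rx":0,"ry":0,"rz":0},{"claw":0.3,"dx":0,"dy":0,"dz":-0.3,"rx":0,"ry":0,"rz":0},{"claw":0.3,"dx":0,"dy":0,"dz":-0.4,"rx":0,"ry":0,"rz":0},{"claw":0.3,"dx":0,"dy":0,"dz":-0.4,"rx":0,"ry":0,"rz":0},{"claw":0.3,"dx":-0.2,"dy":0,"dz":-0.3,"rx":0,"ry":0,"rz":0},{"claw":0.3,"dx":-0.2,"dy":0,"dz":0,"rx":0,"ry":0,"rz":0},{"claw":0.3,"dx":-0.2,"dy":0,"dz":0,"rx":0,"ry":0,"rz":0},{"claw":0.3,"dx":0,"dy":0,"dz":0,"rx":0,"ry":0,"rz":-0.046},{"claw":0.3,"dx":0,"dy":0,"dz":0,"rx":0,"ry":0,"rz":-0.046},{"claw":0.3,"dx":0,"dy":0,"dz":0,"rx":0,"ry":0,"rz":-0.046},{"claw":0.3,"dx":0,"dy":0,"dz":0,"rx":0,"ry":0,"rz":-0.046},{"claw":0.3,"dx":0,"dy":0,"dz":0,"rx":0,"ry":0,"rz":-0.046},{"claw":0.3,"dx":0,"dy":0,"dz":0,"rx":0,"ry":0,"rz":-0.046},{"claw":0.3,"dx":0,"dy":0,"dz":0,"rx":0,"ry":0,"rz":-0.046},{"claw":0.3,"dx":0,"dy":0,"dz":0,"rx":0,"ry":0,"rz":-0.046},{"claw":0.3,"dx":0,"dy":0,"dz":0,"rx":0,"ry":0,"rz":-0.046},{"claw":0.3,"dx":0,"dy":0,"dz":0,"rx":0,"ry":0,"rz":-0.046},{"claw":0.3,"dx":0,"dy":0,"dz":0,"rx":0,"ry":0,"rz":-0.046}]'

```text
t: 39.25
tcp_pos: [0.6657, -0.0623, 0.1792]
tool_rot: [0.116, -3.137, -0.001]
force: [-0.2, -0.5, 0.4]
gripper_width: 0.0601
gripper_force: 0.0
```

Run:
```python
from h import *
# seated check: scene picture against the model of seated blanks (top web edge + flange line) via white mask overlap
C=cap('scene','s13'); p=np.array([.5885,-.0063,.0495])
w=(C['img'].min(2)>140).astype(np.uint8)
for y in (.092,0,-.092):
    P=W(p,np.array([[.080,y-.04,.062],[.080,y+.04,.062],[.080,y+.04,.02],[.080,y-.04,.02]]))
    m=np.zeros(w.shape,np.uint8); cv2.fillPoly(m,[proj(C,P).round().astype(int)],1); print(y,'web white share',(w*m).sum()/m.sum())
go(.572,-.077,.043,182.83)
```

```text
0.092 web white share 0.07272727272727272
0 web white share 0.0
-0.092 web white share 0.011494252873563218
t 39.3 pos [ 0.6657 -0.0624  0.1793] yaw -175.25 tilt 0.14 w 0.060 F [-0.6  0.3  0.2] q6 -1.82
 -> rz total 0.0107 ; dx 0.943 dy -0.100 dz 1.363
```

Request:
jog_arm --motion '[{"claw":0.3,"dx":0,"dy":0,"dz":0,"rx":0,"ry":0,"rz":0.0107},{"claw":0.3,"dx":0.189,"dy":-0.02,"dz":0,"rx":0,"ry":0,"rz":0},{"claw":0.3,"dx":0.189,"dy":-0.02,"dz":0,"rx":0,"ry":0,"rz":0},{"claw":0.3,"dx":0.189,"dy":-0.02,"dz":0,"rx":0,"ry":0,"rz":0},{"claw":0.3,"dx":0.189,"dy":-0.02,"dz":0,"rx":0,"ry":0,"rz":0},{"claw":0.3,"dx":0.189,"dy":-0.02,"dz":0,"rx":0,"ry":0,"rz":0},{"claw":0.3,"dx":0,"dy":0,"dz":0.25,"rx":0,"ry":0,"rz":0},{"claw":0.3,"dx":0,"dy":0,"dz":0.25,"rx":0,"ry":0,"rz":0},{"claw":0.3,"dx":0,"dy":0,"dz":0.25,"rx":0,"ry":0,"rz":0},{"claw":0.3,"dx":0,"dy":0,"dz":0,"rx":0,"ry":0,"rz":0},{"claw":0.3,"dx":0,"dy":0,"dz":0,"rx":0,"ry":0,"rz":0}]'

```text
t: 40.4
tcp_pos: [0.572, -0.0753, 0.1057]
tool_rot: [0.052, -3.14, -0.0]
force: [0.5, 0.4, 0.1]
gripper_width: 0.0598
gripper_force: 0.0
```

```bash
python3 -c "
from h import *
go(.572,-.077,.043,182.83)"
```

```text
t 40.4 pos [ 0.572  -0.0753  0.1057] yaw -178.10 tilt 0.07 w 0.060 F [0.5 0.4 0.1] q6 -1.82
 -> rz total -0.0052 ; dx 0.001 dy -0.017 dz 0.627
```

Request:
jog_arm --grip_force 40 --motion '[{"claw":0.3,"dx":0,"dy":-0.017,"dz":0.2,"rx":0,"ry":0,"rz":-0.005},{"claw":0.3,"dx":0,"dy":0,"dz":0.22,"rx":0,"ry":0,"rz":0},{"claw":0.3,"dx":0,"dy":0,"dz":0.2,"rx":0,"ry":0,"rz":0},{"claw":0.3,"dx":0,"dy":0,"dz":0,"rx":0,"ry":0,"rz":0},{"claw":1,"dx":0,"dy":0,"dz":0,"rx":0,"ry":0,"rz":0},{"claw":1,"dx":0,"dy":0,"dz":0,"rx":0,"ry":0,"rz":0},{"claw":1,"dx":0,"dy":0,"dz":0,"rx":0,"ry":0,"rz":0},{"claw":1,"dx":0,"dy":0,"dz":0,"rx":0,"ry":0,"rz":0},{"claw":1,"dx":0,"dy":0,"dz":0,"rx":0,"ry":0,"rz":0}]'

```text
t: 41.3
tcp_pos: [0.5732, -0.0771, 0.0454]
tool_rot: [-0.08, 3.138, -0.002]
force: [-0.6, -2.2, 5.9]
gripper_width: 0.0179
gripper_force: 38.9
```

Request:
jog_arm --motion '[{"claw":1,"dx":-0.05,"dy":0,"dz":0,"rx":0,"ry":0,"rz":0},{"claw":1,"dx":-0.05,"dy":0,"dz":0,"rx":0,"ry":0,"rz":0},{"claw":1,"dx":-0.05,"dy":0,"dz":0,"rx":0,"ry":0,"rz":0},{"claw":1,"dx":-0.05,"dy":0,"dz":0,"rx":0,"ry":0,"rz":0},{"claw":1,"dx":-0.05,"dy":0,"dz":0,"rx":0,"ry":0,"rz":0},{"claw":1,"dx":-0.05,"dy":0,"dz":0,"rx":0,"ry":0,"rz":0},{"claw":1,"dx":0,"dy":0,"dz":0,"rx":0,"ry":0,"rz":0}]'

```text
t: 42.0
tcp_pos: [0.6038, -0.0757, 0.0454]
tool_rot: [-0.08, 3.137, -0.002]
force: [2.3, -2.7, 5.8]
gripper_width: 0.0179
gripper_force: 39.4
```

Request:
jog_arm --motion '[{"claw":1,"dx":-0.04,"dy":0,"dz":0,"rx":0,"ry":0,"rz":0},{"claw":1,"dx":-0.04,"dy":0,"dz":0,"rx":0,"ry":0,"rz":0},{"claw":1,"dx":-0.03,"dy":0,"dz":0,"rx":0,"ry":0,"rz":0},{"claw":1,"dx":0,"dy":0,"dz":0,"rx":0,"ry":0,"rz":0},{"claw":1,"dx":0,"dy":0,"dz":0,"rx":0,"ry":0,"rz":0}]'

```text
t: 42.5
tcp_pos: [0.6131, -0.0752, 0.0453]
tool_rot: [-0.08, 3.14, -0.001]
force: [-6.4, -4.3, 11.7]
gripper_width: 0.0182
gripper_force: 40.0
```

Request:
jog_arm --motion '[{"claw":1,"dx":-0.02,"dy":0,"dz":0,"rx":0,"ry":0,"rz":0},{"claw":1,"dx":0,"dy":0,"dz":0,"rx":0,"ry":0,"rz":0},{"claw":1,"dx":0,"dy":0,"dz":0,"rx":0,"ry":0,"rz":0}]'

```text
t: 42.8
tcp_pos: [0.6132, -0.0752, 0.0453]
tool_rot: [0.08, -3.136, 0.001]
force: [-16.2, -5.1, 20.2]
gripper_width: 0.0184
gripper_force: 40.7
```

Request:
jog_arm --motion '[{"claw":0.3,"dx":0.02,"dy":0,"dz":0,"rx":0,"ry":0,"rz":0},{"claw":0.3,"dx":0,"dy":0,"dz":0,"rx":0,"ry":0,"rz":0},{"claw":0.3,"dx":0,"dy":0,"dz":-0.25,"rx":0,"ry":0,"rz":0},{"claw":0.3,"dx":0,"dy":0,"dz":-0.4,"rx":0,"ry":0,"rz":0},{"claw":0.3,"dx":0,"dy":0,"dz":-0.4,"rx":0,"ry":0,"rz":0},{"claw":0.3,"dx":0,"dy":0,"dz":-0.4,"rx":0,"ry":0,"rz":0},{"claw":0.3,"dx":0,"dy":0,"dz":0,"rx":0,"ry":0,"rz":0}]'

```text
t: 43.5
tcp_pos: [0.6158, -0.0748, 0.1947]
tool_rot: [-0.08, 3.131, -0.003]
force: [1.0, -0.2, -0.1]
gripper_width: 0.0599
gripper_force: 0.0
```

```bash
python3 -c "
from h import *
go(.5268,-.0090,.17,182.83)"
```

```text
t 43.5 pos [ 0.6158 -0.0748  0.1947] yaw -177.08 tilt 0.55 w 0.060 F [ 1.  -0.2 -0.1] q6 -1.82
 -> rz total 0.0005 ; dx 0.856 dy 0.702 dz 0.247
```

Request:
jog_arm --motion '[{"claw":0.3,"dx":0.214,"dy":0.175,"dz":0,"rx":0,"ry":0,"rz":0},{"claw":0.3,"dx":0.214,"dy":0.175,"dz":0,"rx":0,"ry":0,"rz":0},{"claw":0.3,"dx":0.214,"dy":0.175,"dz":0,"rx":0,"ry":0,"rz":0},{"claw":0.3,"dx":0.214,"dy":0.175,"dz":0,"rx":0,"ry":0,"rz":0},{"claw":0.3,"dx":0,"dy":0,"dz":0,"rx":0,"ry":0,"rz":0},{"claw":0.3,"dx":0,"dy":0,"dz":0,"rx":0,"ry":0,"rz":0}]'

```text
t: 44.1
tcp_pos: [0.5244, -0.0088, 0.1888]
tool_rot: [-0.081, 3.14, -0.0]
force: [0.7, -0.7, 0.2]
gripper_width: 0.0598
gripper_force: 0.0
```

```bash
python3 -c "
from h import *
go(.5268,-.0088,.1055,182.83)"
```

```text
t 44.1 pos [ 0.5244 -0.0088  0.1888] yaw -177.05 tilt 0.03 w 0.060 F [ 0.7 -0.7  0.2] q6 -1.73
 -> rz total 0.0006 ; dx -0.024 dy -0.001 dz 0.833
```

Request:
jog_arm --motion '[{"claw":0.3,"dx":-0.024,"dy":0,"dz":0.2,"rx":0,"ry":0,"rz":0},{"claw":0.3,"dx":0,"dy":0,"dz":0.25,"rx":0,"ry":0,"rz":0},{"claw":0.3,"dx":0,"dy":0,"dz":0.25,"rx":0,"ry":0,"rz":0},{"claw":0.3,"dx":0,"dy":0,"dz":0.13,"rx":0,"ry":0,"rz":0},{"claw":0.3,"dx":0,"dy":0,"dz":0,"rx":0,"ry":0,"rz":0},{"claw":1,"dx":0,"dy":0,"dz":0,"rx":0,"ry":0,"rz":0},{"claw":1,"dx":0,"dy":0,"dz":0,"rx":0,"ry":0,"rz":0},{"claw":1,"dx":0,"dy":0,"dz":0,"rx":0,"ry":0,"rz":0},{"claw":1,"dx":0,"dy":0,"dz":0,"rx":0,"ry":0,"rz":0},{"claw":1,"dx":0,"dy":0,"dz":0,"rx":0,"ry":0,"rz":0}]'

```text
t: 45.1
tcp_pos: [0.5272, -0.0092, 0.1069]
tool_rot: [-0.08, 3.139, -0.001]
force: [-0.7, -2.4, 6.6]
gripper_width: 0.0171
gripper_force: 39.1
```

Now the arc downwards (reverse), in two halves.

Request:
jog_arm --motion '[{"claw":1,"dx":0.068,"dy":0,"dz":0.003,"rx":0,"ry":0,"rz":0},{"claw":1,"dx":0.067,"dy":0,"dz":0.009,"rx":0,"ry":0,"rz":0},{"claw":1,"dx":0.066,"dy":0,"dz":0.015,"rx":0,"ry":0,"rz":0},{"claw":1,"dx":0.065,"dy":0,"dz":0.02,"rx":0,"ry":0,"rz":0},{"claw":1,"dx":0.063,"dy":0,"dz":0.026,"rx":0,"ry":0,"rz":0},{"claw":1,"dx":0.06,"dy":0,"dz":0.031,"rx":0,"ry":0,"rz":0},{"claw":1,"dx":0.057,"dy":0,"dz":0.037,"rx":0,"ry":0,"rz":0},{"claw":1,"dx":0.054,"dy":0,"dz":0.041,"rx":0,"ry":0,"rz":0},{"claw":1,"dx":0.05,"dy":0,"dz":0.046,"rx":0,"ry":0,"rz":0}]'

```text
t: 46.0
tcp_pos: [0.4743, -0.0119, 0.0849]
tool_rot: [-0.079, 3.133, -0.001]
force: [5.0, 0.4, 11.9]
gripper_width: 0.017
gripper_force: 54.5
```

Request:
jog_arm --motion '[{"claw":1,"dx":0.046,"dy":0,"dz":0.05,"rx":0,"ry":0,"rz":0},{"claw":1,"dx":0.041,"dy":0,"dz":0.054,"rx":0,"ry":0,"rz":0},{"claw":1,"dx":0.037,"dy":0,"dz":0.057,"rx":0,"ry":0,"rz":0},{"claw":1,"dx":0.031,"dy":0,"dz":0.06,"rx":0,"ry":0,"rz":0},{"claw":1,"dx":0.026,"dy":0,"dz":0.063,"rx":0,"ry":0,"rz":0},{"claw":1,"dx":0.02,"dy":0,"dz":0.065,"rx":0,"ry":0,"rz":0},{"claw":1,"dx":0.015,"dy":0,"dz":0.066,"rx":0,"ry":0,"rz":0},{"claw":1,"dx":0.009,"dy":0,"dz":0.067,"rx":0,"ry":0,"rz":0},{"claw":1,"dx":0.003,"dy":0,"dz":0.055,"rx":0,"ry":0,"rz":0},{"claw":1,"dx":0,"dy":0,"dz":0,"rx":0,"ry":0,"rz":0},{"claw":1,"dx":0,"dy":0,"dz":0,"rx":0,"ry":0,"rz":0}]'

```text
t: 47.1
tcp_pos: [0.45, -0.013, 0.0299]
tool_rot: [-0.079, 3.138, -0.001]
force: [2.8, -2.6, 0.1]
gripper_width: 0.0168
gripper_force: 58.8
```

Request:
jog_arm --motion '[{"claw":1,"dx":0,"dy":0,"dz":0.02,"rx":0,"ry":0,"rz":0},{"claw":1,"dx":0,"dy":0,"dz":0.015,"rx":0,"ry":0,"rz":0},{"claw":1,"dx":0,"dy":0,"dz":0,"rx":0,"ry":0,"rz":0},{"claw":1,"dx":0,"dy":0,"dz":0,"rx":0,"ry":0,"rz":0}]'

```text
t: 47.5
tcp_pos: [0.4501, -0.0131, 0.0281]
tool_rot: [-0.08, 3.138, -0.001]
force: [-8.5, -1.7, 41.2]
gripper_width: 0.017
gripper_force: 65.1
```

Request:
jog_arm --motion '[{"claw":1,"dx":0,"dy":0,"dz":-0.02,"rx":0,"ry":0,"rz":0},{"claw":0.3,"dx":0,"dy":0,"dz":0,"rx":0,"ry":0,"rz":0},{"claw":0.3,"dx":0,"dy":0,"dz":0,"rx":0,"ry":0,"rz":0},{"claw":0.3,"dx":0,"dy":0,"dz":0,"rx":0,"ry":0,"rz":0},{"claw":0.3,"dx":0,"dy":0,"dz":-0.1,"rx":0,"ry":0,"rz":0},{"claw":0.3,"dx":0,"dy":0,"dz":-0.4,"rx":0,"ry":0,"rz":0},{"claw":0.3,"dx":0,"dy":0,"dz":-0.45,"rx":0,"ry":0,"rz":0},{"claw":0.3,"dx":0,"dy":0,"dz":-0.45,"rx":0,"ry":0,"rz":0},{"claw":0.3,"dx":0,"dy":0,"dz":-0.45,"rx":0,"ry":0,"rz":0},{"claw":0,"dx":-0.3,"dy":0.1,"dz":-0.45,"rx":0,"ry":0,"rz":0},{"claw":0,"dx":-0.35,"dy":0.15,"dz":-0.3,"rx":0,"ry":0,"rz":0},{"claw":0,"dx":-0.4,"dy":0.2,"dz":0,"rx":0,"ry":0,"rz":0},{"claw":0,"dx":-0.4,"dy":0.2,"dz":0,"rx":0,"ry":0,"rz":0},{"claw":0,"dx":0,"dy":0,"dz":0,"rx":0,"ry":0,"rz":0},{"claw":0,"dx":0,"dy":0,"dz":0,"rx":0,"ry":0,"rz":0}]'

```text
t: 49.0
tcp_pos: [0.5874, 0.0587, 0.2833]
tool_rot: [0.081, -3.139, 0.0]
force: [-0.3, -0.7, 0.2]
gripper_width: 0.0855
gripper_force: 0.0
```

Run:
```python
from h import *
C=cap('wrist','w14'); cap('scene','s14'); go(.6,.05,.3,182.83)
p2=np.array([.5887,-.0023,.0493])  # camera-consistent fit of the wrist view
m=lambda *a:np.array(a)/1000
g=C['img'].astype(int).min(2)
def prof(name,a,b,n=61):  # brightness along a fixture-frame line, edge positions in mm
    A=np.linspace(a,b,n); q=proj(C,W(p2,A/1000)); v=cv2.remap(g.astype(np.float32),q[:,0].astype(np.float32)[None],q[:,1].astype(np.float32)[None],1)[0]
    e=np.diff(v); k=np.where(abs(e)>14)[0]; print(name,[(A[i].round(0)[0 if a[0]!=b[0] else 1],int(e[i])) for i in k])
for y in (-100,-30,30): prof('bar x at y%d z32'%y,np.array([-60.,y,32]),np.array([60.,y,32]),121)
for y in (92,0): prof('web x y%d'%y,np.array([45.,y,62]),np.array([100.,y,62]),56)
for x in (45,): prof('flange y',np.array([x,-60.,20]),np.array([x,145.,20]),206)
prof('web y',np.array([75.,-60,62]),np.array([75.,145,62]),206)
prof('handle x z52',np.array([-190.,0,52]),np.array([-70.,0,52]),121)
```

```text
t 49.1 pos [0.5869 0.058  0.284 ] yaw -177.10 tilt 0.03 w 0.086 F [-0.2 -0.2  0.1] q6 -1.60
 -> rz total 0.0004 ; dx -0.127 dy -0.087 dz -0.160
bar x at y-100 z32 [(np.float64(4.0), 35), (np.float64(5.0), 59), (np.float64(34.0), -75), (np.float64(35.0), -16)]
bar x at y-30 z32 [(np.float64(1.0), -25), (np.float64(4.0), 37), (np.float64(5.0), 66), (np.float64(35.0), 16)]
bar x at y30 z32 [(np.float64(4.0), 44), (np.float64(5.0), 61), (np.float64(35.0), 28)]
web x y92 [(np.float64(53.0), -17), (np.float64(54.0), -34), (np.float64(55.0), -36), (np.float64(56.0), -21), (np.float64(71.0), 82), (np.float64(72.0), 27), (np.float64(80.0), -30), (np.float64(81.0), -25)]
web x y0 [(np.float64(52.0), -57), (np.float64(53.0), -39), (np.float64(54.0), -17), (np.float64(68.0), 31), (np.float64(69.0), 82), (np.float64(77.0), -16), (np.float64(78.0), -47)]
flange y [(np.float64(-43.0), 63), (np.float64(-42.0), 72), (np.float64(-41.0), 19), (np.float64(36.0), -31), (np.float64(37.0), -54), (np.float64(38.0), -58), (np.float64(48.0), 96), (np.float64(49.0), 35), (np.float64(127.0), -25), (np.float64(128.0), -55), (np.float64(129.0), -18), (np.float64(130.0), 20), (np.float64(131.0), 34), (np.float64(137.0), -18), (np.float64(138.0), -29), (np.float64(139.0), -32), (np.float64(140.0), -16)]
web y [(np.float64(-44.0), 20), (np.float64(-43.0), 47), (np.float64(-42.0), 53), (np.float64(36.0), -17), (np.float64(37.0), -57), (np.float64(38.0), -41), (np.float64(39.0), -17), (np.float64(48.0), 80), (np.float64(49.0), 28), (np.float64(127.0), -35), (np.float64(128.0), -52), (np.float64(129.0), -35), (np.float64(136.0), 17), (np.float64(137.0), 32)]
handle x z52 [(np.float64(-172.0), 105), (np.float64(-171.0), 49), (np.float64(-156.0), -17), (np.float64(-155.0), -50), (np.float64(-154.0), -34), (np.float64(-82.0), 19), (np.float64(-81.0), 57), (np.float64(-80.0), 53), (np.float64(-79.0), 16)]
```

The bar's edges measure at +5 and +35 mm (home), and the handle tip is at −155 mm (level, locked). Both blanks lie in their pockets within the play. Handing in.

```bash
python3 -c "
from h import *
print(job.sign_off())"
```

```text
the job is handed in; nothing more can be done
None
```

The changeover is done and handed in at about 49 s. The single drilled bracket stands in the grey tray. The two blanks are seated in the left and middle pockets, the bar is fully home and the lever is locked down. The mug was not touched, though I ran no final check on the mug or tray.

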